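Part a weighted plaque mould evenly with a wedge

ROBOT

A 6-joint arm with a two-finger parallel gripper is mounted at the origin on the work surface. World frame = base frame: x ahead of the robot, y to its left, z up, the work surface at z = 0. Lengths are in m, angles in rad, forces in N, time in s.
With the tool pointing down it reaches from about 0.3 to 0.775 m from the base axis. Payload 14.6 kg.
Tool frame: the origin (TCP) lies midway between the tips of the shut fingers; the grasp point (between the pads) lies 19 mm behind it; z points along the fingers, y is the line along which they close (so a half turn about z gives the same grasp; the last joint's range is limited). The gripper opens to 94 mm and grips with 3 to 60 N. Pads are 16 mm wide; open, the fingers measure 119 mm over their backs; the gripper's body (75 mm by 177 mm) begins 78 mm behind the grasp point.
Start: joints at [1.08, 0.3, 1.521, -0, 1.321, -0.067], TCP at [0.226, 0.501, 0.205] pointing down, gripper open.
Joint ranges: [-3.03, 3.03], [-0.79, 2.21], [0.23, 2.52], [-1.04, 4.18], [0, 3.07], [-2.55, 2.55]. Speed limits (rad/s): [2.22, 2.22, 2.57, 3.14, 3.14, 3.14].

INTERFACE

Orientations are given as [roll, pitch, yaw] about the fixed x, y, z axes, in that order (R = Rz(yaw) Ry(pitch) Rx(roll)).
In Python, from station import ctrl gives the robot as it stands. The module is installed in compiled form; this text tells all that it offers.
- The arm moves only by the tool servo_tool, never from a script. Its argument "plan" is a list of rows, each a list of 7 numbers: the opening in per cent of the stroke, from 0 (shut) to 100 (fully open), then the shift along the tool's x, y, z in m, then the turn, a rotation vector about the tool's x, y, z in rad. A call has exactly 8 rows; each row shifts and turns the commanded pose from where the row before left it, along the tool's axes as they then stand; what a row does not reach is not made up. A row lasts 1/8 s, in which the tool goes at most 62.5 mm and 10.7 degrees, less where a joint would pass 70% of its speed; a pose out of reach is approached as far as the arm can. A call with a gripper value outside its range is refused whole. The fingers move at their own pace and stop on an object; "force" is the grip in N (left out, the last holds). Time passes only in rows, so rows that do not move let the fingers close, or fill a call up. It gives the time, the measured TCP pose, the force, the opening and the grip force at its end, in the units of the state.
- ctrl.get_obs(): the state, without advancing time (a new reading comes with each control period).
- ctrl.camera(name): name is "scene" or "top"; returns a dict with "pixels" (480x640x3 uint8, red, green, blue), "z_map" (480x640 float32, m along the optical axis (not along the pixel's ray), 0 where there is no reading), "mtx" (3x3 intrinsics, pixels), "pose" (4x4, takes a point from camera to world coordinates). Camera axes: x right, y up, looking along -z (the intrinsics and any distortion apply to the point x, -y, -z); pixel columns grow to the right and rows downward; lengths in m; the calibration is good to about 2 mm. A picture is of the moment at which its call begins.
- ctrl.hand_in(): hands the job in; it is judged then, once.
The state is a dict: "time_s": time; "qpos": joint angles; "joint_vel": joint speeds; "tau": joint torques, N m; "ee_pos": TCP position; "eef_rot": TCP orientation; "force": force on the tool from outside, world axes, zero at the start; "moment": the same for the moment, N m; "grip_width": finger opening in m; "grip_force": force on a finger pad.
Only numpy, scipy, OpenCV 4.12 (cv2) and the standard library are available. Lean on these libraries where they do the work, as an engineer would, in place of code of your own. Each camera call takes 0.05 s, during which the arm holds its last target. There are 200 camera calls.

TASK

The mould has set: lift every canister off its upper half and stand it upright on the cork mat. Then part the press-fitted halves with the wedge alone, working it into the seam from the left and the right in turn, a little at a time, so that neither side gets more than about 3 mm ahead of the other, until both sides are up about 10 mm and the upper half is level; never touch the upper half with the gripper. Finally draw the wedge out and lay it flat on the rubber mat, leaving the plaque stack between the mats, the one at the left and the jar at the right undisturbed.

Things in the scene. Friction and masses are not known exactly. Their poses are not given: they have to be found in the camera images.
- press: fixed parting press. Origin on the bench under the mould's middle; x away from the robot, y to its left, turned a little. A board 18 mm thick: under the mould 260 (x) x 160 (y) mm, with a plywood runway 100 mm wide (x) reaching 250 mm to the left (+y) and right (-y) of the middle, on which a wedge lies flat and slides into the seam
- lid: upper half of the plaster mould, press-fitted, 240 (x) x 150 (y) x 50 mm high, no handle. Origin: centre of its underside, 23 mm above the bench when shut (its top then at 73 mm). Under its left (+y) and right (-y) edges runs a seam, 5 mm high above the board, free for 75 mm inwards and for 80 mm to each side of the middle in x
- seam_left (a point): point of the board's top (18 mm above the bench) right below the middle of the shut upper half's left (+y) edge
- seam_right (a point): the same below its right (-y) edge, 150 mm from seam_left
- left_gap (a joint): how far the left edge of the upper half has risen, as an angle: rise = 150 mm x value; 0 shut, stop at 0.11. Lifting an edge takes about 8 N (10 to 15 N of push on the wedge); it stays up by friction when the wedge is drawn out, and the other edge stays where it is
- right_gap (a joint): the same for the right edge. The upper half leans by the difference of the two
- wedge: double-ended hardwood wedge, 196 mm long (y), 50 mm wide (x), 0.2 kg. Origin: centre of its flat underside. Each end tapers from 18 mm thick, 18 mm from the middle, to a 2 mm tip. An upright grip block, 24 (x) x 34 (y) mm, stands on its middle up to 70 mm. Pushed flat on the board d mm past an edge of the upper half, it lifts that edge to 0.2 d - 3 mm. Starts on the rubber mat
- rubber_mat: fixed black rubber mat 130 (x) x 280 (y) mm, 4 mm thick, place of the wedge; origin: centre of its underside
- cork_mat: fixed cork mat 130 (x) x 280 (y) mm, 4 mm thick, empty at the start, place for the canisters; origin: centre of its underside. The two mats lie left and right, nearer the robot than the press; which is where varies
- stack_near: bystander: terracotta relief plaques 75 x 100 mm, 18 mm each, lying in a loose-standing stack of 3, between the mats (origin: centre of the underside)
- stack_left: bystander: terracotta relief plaques 75 x 100 mm, 18 mm each, lying in a loose-standing stack of 6, at the left (origin: centre of the underside)
- jar: bystander: glass jar 68 mm across, 100 mm tall, at the right
- canister_0: lidded steel paint canister, 62 mm across, 114 mm tall with its fixed arched handle, about 0.3 kg. Origin: centre of its underside. The handle's grip bar runs along its y: 56 mm long, 10 mm thick (x), 14 mm high, centred 107 mm above the underside; 38 mm free under the bar. Starts on the mould's upper half, if present at all
- canister_1: lidded steel paint canister, 62 mm across, 114 mm tall with its fixed arched handle, about 0.3 kg. Origin: centre of its underside. The handle's grip bar runs along its y: 56 mm long, 10 mm thick (x), 14 mm high, centred 107 mm above the underside; 38 mm free under the bar. Starts on the mould's upper half, if present at all
- canister_2: lidded steel paint canister, 62 mm across, 114 mm tall with its fixed arched handle, about 0.3 kg. Origin: centre of its underside. The handle's grip bar runs along its y: 56 mm long, 10 mm thick (x), 14 mm high, centred 107 mm above the underside; 38 mm free under the bar. Starts on the mould's upper half, if present at all
Mind the look-alikes: they are no part of the job. What is shaped like the canister_1 but pink is not meant.

How it is judged:
By the outcome, as a careful person would: the job done as asked, in the order asked, and still so for the second after the job is handed in, with the robot touching nothing.
Of canister_0, canister_1, canister_2 only 2 to 3 are there at a start; the rules pass over those that are not, and their reading is None.
At some moment in a run one of wedge, canister_0, canister_1, canister_2 may be knocked a few centimetres aside while the robot is not near it.
Once in a run the grip may slacken for a moment while it holds something.
It also fails if it takes over 210 s, if anything falls off the work surface, if the arm or the gripper's body presses on something with over 40 N, if the wrist force passes 120 N, or if a joint passes its speed limit or range.

## Working session

There is one attempt and no reset: what is moved stays moved. The work goes in short steps, Python scripts to look and compute and a tool call to move; the robot and the scene stay as the last step left them, time stands still between calls to the robot, and variables do not carry over. Pictures are saved under pics/ and viewed, at most 14 in all, crops included, and the job is handed in when it is done.

Besides the shell and the picture viewer there is one more tool, called as name([rows], argument=value, ...), one row to a line, values as JSON. servo_tool: Moves the arm, as the interface text tells. Its arguments: {"type":"object","properties":{"plan":{"type":"array","items":{"type":"array","items":{"type":"number"}}},"force":{"type":"number"}},"required":["plan"]}

```bash
mkdir -p pics; cat > h.py <<'E'
import numpy as np, cv2
from station import ctrl
def shot(n,save=None):
    c=ctrl.camera(n)
    if save: cv2.imwrite('pics/'+save,c['pixels'][:,:,::-1])
    return c
def cloud(c):
    z=c['z_map'];K=c['mtx'];v,u=np.mgrid[0:480,0:640]
    x=(u-K[0,2])/K[0,0]*z;y=(v-K[1,2])/K[1,1]*z
    P=np.stack([x,-y,-z],-1)@c['pose'][:3,:3].T+c['pose'][:3,3]
    P[z==0]=np.nan
    return P
def obs():
    o=ctrl.get_obs();print({k:np.round(v,3).tolist() for k,v in o.items() if k in('time_s','qpos','ee_pos','eef_rot','force','grip_width','grip_force')});return o
E
python3 - <<'E'
from h import *
for n in('scene','top'):
    c=shot(n,n+'0.png');print(n,c['mtx'].round(1).tolist(),c['pose'].round(3).tolist());
    np.savez(n+'0.npz',**c)
obs()
E
```

```text
scene [[505.3, 0.0, 319.0], [0.0, 505.3, 235.3], [0.0, 0.0, 1.0]] [[0.187, -0.643, 0.743, 1.521], [0.982, 0.134, -0.131, -0.181], [-0.015, 0.754, 0.656, 0.907], [0.0, 0.0, 0.0, 1.0]]
top [[475.4, 0.0, 322.0], [0.0, 475.4, 229.9], [0.0, 0.0, 1.0]] [[0.003, 0.998, -0.06, 0.498], [-1.0, 0.002, -0.001, -0.008], [-0.001, 0.06, 0.998, 1.166], [0.0, 0.0, 0.0, 1.0]]
{'time_s': 0.1, 'qpos': [1.08, 0.3, 1.522, -0.0, 1.321, -0.067], 'ee_pos': [0.226, 0.501, 0.205], 'eef_rot': [-3.141, -0.0, 2.718], 'force': [0.69, 0.992, 0.114], 'grip_force': 0.0, 'grip_width': 0.094}
```

View pics/scene0.png

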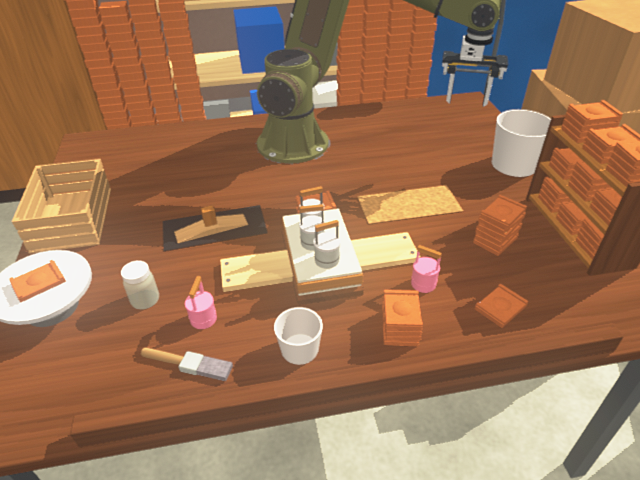

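View pics/top0.png

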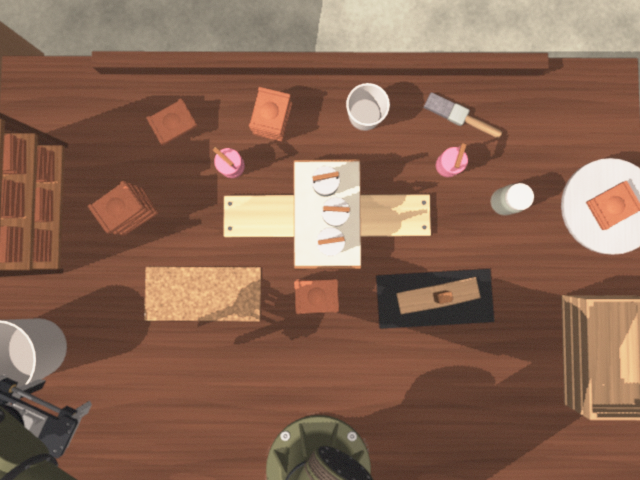

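The scene view shows three steel canisters at about (312,213), (313,230) and (327,245) on the mould. The top view shows the same three at (326,180), (336,210) and (332,241), with the cork mat at (203,294) and the rubber mat and wedge at (436,297). The pink look-alikes at (229,163) and (452,161) stand on the bench, so they aren't meant.

```bash
cat >> h.py <<'E'
def rect(P2):
    (c,(w,h),a)=cv2.minAreaRect((P2*1000).astype(np.float32))
    if w<h: a+=90; w,h=h,w   # a = angle of long side from +x toward +y
    a=(a+90)%180-90
    return np.round([c[0],c[1],w,h,a],1)
def comps(m,P,minn=15):
    n,l,s,_=cv2.connectedComponentsWithStats(m.astype(np.uint8))
    for i in range(1,n):
        if s[i,4]>=minn:
            q=P[l==i]; v,u=np.nonzero(l==i)
            print('px',(int(u.mean()),int(v.mean())),'n',s[i,4],'rect x,y,L,W,ang',rect(q[:,:2]),'z',np.nanmedian(q[:,2]).round(3),'med',np.median(q[:,:2],0).round(3))
E
python3 - <<'E'
from h import *
for n in('top','scene'):
    c=dict(np.load(n+'0.npz'));P=cloud(c);h=cv2.cvtColor(c['pixels'],cv2.COLOR_RGB2HSV)
    z=np.nan_to_num(P[...,2]);x,y=P[...,0],P[...,1]
    near=(abs(y)<.16)&(x>.4)&(x<.72)
    w=(x>.25)&(x<.8)&(abs(y)<.55)
    print(n,'bars');comps(near&(z>.17)&(z<.2),P,5)
    print('lid');comps(near&(z>.066)&(z<.08),P,100)
    print('runway');comps(w&(z>.012)&(z<.023)&(h[...,2]>120)&(x>.44),P,100)
    print('3-9mm');comps(w&(z>.0025)&(z<.009),P,200)
    print('wedge');comps(w&(x<.5)&(y<-.1)&(z>.012)&(z<.09),P,30)
    print('block');comps(w&(x<.5)&(y<-.1)&(z>.06)&(z<.09),P,10)
    print('tall');comps(w&(z>.03),P,60)
E
```

```text
top bars
px (325, 175) n 147 rect x,y,L,W,ang [670.6 -15.   55.7  10.4 -79.1] z 0.187 med [ 0.67  -0.015]
px (336, 208) n 140 rect x,y,L,W,ang [602.1 -36.4  54.3  10.5  87.5] z 0.187 med [ 0.602 -0.038]
px (331, 239) n 132 rect x,y,L,W,ang [536.1 -26.2  55.3   9.8 -81.5] z 0.187 med [ 0.536 -0.026]
lid
px (325, 216) n 4851 rect x,y,L,W,ang [ 5.988e+02 -1.950e+01  2.420e+02  1.548e+02  4.000e-01] z 0.074 med [ 0.591 -0.002]
runway
px (258, 215) n 2701 rect x,y,L,W,ang [601.7 147.  168.2 100.  -89.7] z 0.019 med [0.602 0.146]
px (395, 214) n 2764 rect x,y,L,W,ang [ 604.8 -185.1  168.5  100.3  -89.6] z 0.019 med [ 0.603 -0.184]
3-9mm
px (192, 295) n 6618 rect x,y,L,W,ang [403.9 341.1 435.9 283.1 -82.3] z 0.005 med [0.408 0.305]
px (434, 298) n 4065 rect x,y,L,W,ang [ 402.7 -287.4  318.4  149.1  -86.7] z 0.005 med [ 0.393 -0.277]
wedge
px (438, 295) n 1231 rect x,y,L,W,ang [ 410.2 -288.8  162.8   50.7  -78.3] z 0.02 med [ 0.411 -0.28 ]
block
px (444, 296) n 173 rect x,y,L,W,ang [ 410.9 -289.7   34.4   23.9  -75.8] z 0.074 med [ 0.411 -0.288]
tall
px (272, 132) n 163 rect x,y,L,W,ang [794
[... 2169 characters left out ...]
.262 0.54 ]
px (320, 244) n 5733 rect x,y,L,W,ang [552.1 -17.2 363.6 155.3   0.6] z 0.074 med [ 0.658 -0.025]
px (500, 220) n 1708 rect x,y,L,W,ang [614.2 456.7 107.1  82.  -56. ] z 0.097 med [0.631 0.44 ]
px (208, 214) n 237 rect x,y,L,W,ang [ 413.5 -286.2   33.8   32.2  -77.2] z 0.06 med [ 0.42  -0.286]
px (426, 266) n 799 rect x,y,L,W,ang [726.5 216.9  64.3  59.1 -20.9] z 0.062 med [0.736 0.213]
px (138, 281) n 1083 rect x,y,L,W,ang [ 645.2 -450.2   66.7   64.9  -27.8] z 0.079 med [ 0.661 -0.447]
px (199, 302) n 841 rect x,y,L,W,ang [ 733.3 -313.5   61.2   59.9  -64.6] z 0.063 med [ 0.744 -0.313]
px (389, 293) n 73 rect x,y,L,W,ang [793.3 112.9  44.4  13.2 -89.8] z 0.071 med [0.797 0.101]
```

```bash
cat >> h.py <<'E'
def D(a): return (a+np.pi)%(2*np.pi)-np.pi
def go(x,y,z,yaw):
    "print turn about tool z (rad) then shifts in tool axes after the turn"
    o=ctrl.get_obs();p=o['ee_pos'];r=o['eef_rot']
    t=D(np.radians(yaw)-r[2]); c,s=np.cos(np.radians(yaw)),np.sin(np.radians(yaw))
    d=np.array([x,y,z])-p
    print('turn',round(-t,3),'rows>=',int(np.ceil(abs(t)/.18)),'shift',np.round([c*d[0]+s*d[1],s*d[0]-c*d[1],-d[2]],4),'rp',np.round(r[:2],3))
E
python3 - <<'E'
from h import *
c=dict(np.load('top0.npz'));P=cloud(c);h=cv2.cvtColor(c['pixels'],cv2.COLOR_RGB2HSV)
for nm,m in(('cork',(h[...,0]>12)&(h[...,0]<25)&(h[...,1]>80)&(abs(P[...,1]-.3)<.18)&(abs(P[...,0]-.4)<.1)&(P[...,2]<.012)),('rub',(h[...,2]<45)&(abs(P[...,1]+.28)<.18)&(abs(P[...,0]-.4)<.1)&(P[...,2]<.012))):
    m=cv2.morphologyEx(m.astype(np.uint8),cv2.MORPH_OPEN,np.ones((3,3)));print(nm);comps(m,P,150)
im=c['pixels'][130:330,190:490,::-1]
cv2.imwrite('pics/crop.png',cv2.resize(im,None,fx=2.6,fy=2.6,interpolation=cv2.INTER_CUBIC))
go(.671,-.0135,.25,99)
E
```

```text
cork
px (202, 293) n 6085 rect x,y,L,W,ang [411.7 284.  282.7 129.  -89.8] z 0.005 med [0.413 0.283]
rub
turn 0.99 rows>= 6 shift [-0.5779  0.359  -0.045 ] rp [-3.141 -0.   ]
```

View pics/crop.png

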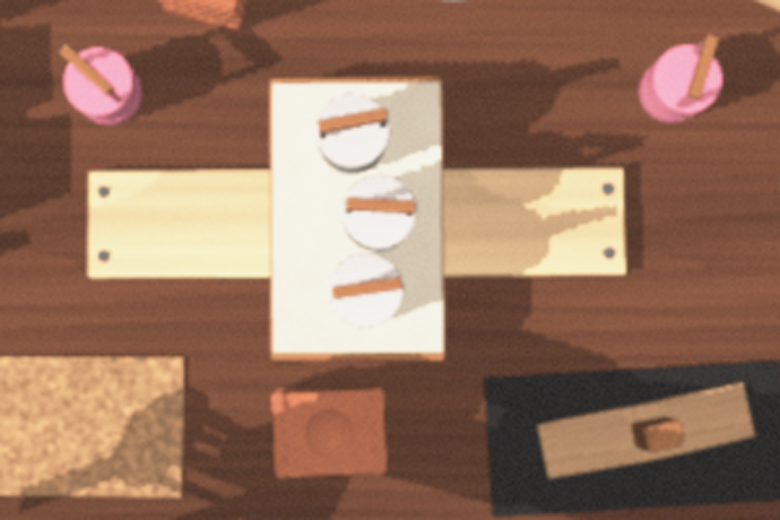

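The three steel-white canisters on the mould, at crop (354,130), (378,210) and (367,289), fit the description. The pink ones at (100,85) and (683,80) stand on the bench and aren't meant. I'll start with the nearest canister.

servo_tool([
  [60, 0, 0, -0.005, 0, 0, 0.166],
  [45, 0, 0, -0.005, 0, 0, 0.166],
  [30, 0, 0, -0.005, 0, 0, 0.166],
  [30, 0, 0, 0, 0, 0, 0.166],
  [30, 0, 0, 0, 0, 0, 0.166],
  [30, 0, 0, 0, 0, 0, 0.165],
  [30, -0.05, 0.02, 0, 0, 0, 0],
  [30, -0.05, 0.02, 0, 0, 0, 0],
], force=30)

```text
time_s: 1.1
ee_pos: [0.2811, 0.4073, 0.2199]
eef_rot: [-3.141, 0.001, 1.724]
force: [1.0, 0.2, 0.6]
grip_width: 0.0281
grip_force: 0.0
```

```bash
python3 -c "
from h import *
obs();go(.5365,-.025,.215,98.7)"
```

```text
{'time_s': 1.1, 'qpos': [0.893, 0.165, 1.652, -0.0, 1.325, 0.74], 'ee_pos': [0.281, 0.407, 0.22], 'eef_rot': [-3.141, 0.001, 1.724], 'force': [1.025, 0.16, 0.592], 'grip_force': 0.0, 'grip_width': 0.028}
turn 0.001 rows>= 1 shift [-0.466   0.1871  0.0049] rp [-3.141e+00  1.000e-03]
```

servo_tool([
  [30, -0.055, 0.022, 0, 0, 0, 0],
  [30, -0.055, 0.022, 0, 0, 0, 0],
  [30, -0.055, 0.022, 0, 0, 0, 0],
  [30, -0.055, 0.022, 0, 0, 0, 0],
  [30, -0.055, 0.022, 0, 0, 0, 0],
  [30, -0.055, 0.022, 0, 0, 0, 0],
  [30, -0.055, 0.022, 0, 0, 0, 0],
  [30, -0.055, 0.022, 0, 0, 0, 0],
])

```text
time_s: 2.1
ee_pos: [0.5221, -0.0016, 0.2203]
eef_rot: [-3.141, -0.0, 1.723]
force: [1.7, 1.2, 0.1]
grip_width: 0.0286
grip_force: 0.0
```

```bash
python3 -c "
from h import *
go(.5365,-.025,.161,98.7)"
```

```text
turn -0.0 rows>= 1 shift [-0.0253  0.0107  0.0593] rp [-3.141 -0.   ]
```

servo_tool([
  [30, -0.025, 0.011, 0, 0, 0, 0],
  [30, 0, 0, 0.02, 0, 0, 0],
  [30, 0, 0, 0.02, 0, 0, 0],
  [30, 0, 0, 0.02, 0, 0, 0],
  [5, 0, 0, 0, 0, 0, 0],
  [5, 0, 0, 0, 0, 0, 0],
  [5, 0, 0, 0, 0, 0, 0],
  [5, 0, 0, 0, 0, 0, 0],
])

```text
time_s: 3.1
ee_pos: [0.5362, -0.0228, 0.161]
eef_rot: [3.141, 0.0, 1.723]
force: [-0.1, -0.2, 1.1]
grip_width: 0.01
grip_force: 30.0
```

servo_tool([
  [0, 0, 0, -0.02, 0, 0, 0],
  [0, 0, 0, -0.03, 0, 0, 0],
  [0, 0, 0, -0.03, 0, 0, 0],
  [0, 0, 0, 0, 0, 0, 0],
  [0, 0, 0, 0, 0, 0, 0],
  [0, 0, 0, 0, 0, 0, 0],
  [0, 0, 0, 0, 0, 0, 0],
  [0, 0, 0, 0, 0, 0, 0],
])

```text
time_s: 4.1
ee_pos: [0.536, -0.0228, 0.2401]
eef_rot: [-3.141, -0.0, 1.723]
force: [-0.6, 0.7, -2.4]
grip_width: 0.0097
grip_force: 30.0
```

```bash
python3 -c "
from h import *
obs();go(.412,.369,.168,90)"
```

```text
{'time_s': 4.1, 'qpos': [-0.111, 0.245, 1.51, -0.0, 1.388, -0.263], 'ee_pos': [0.536, -0.023, 0.24], 'eef_rot': [-3.141, -0.0, 1.723], 'force': [-0.622, 0.716, -2.415], 'grip_force': 29.998, 'grip_width': 0.01}
turn 0.152 rows>= 1 shift [ 0.3918 -0.124   0.0721] rp [-3.141 -0.   ]
```

servo_tool([
  [0, 0, 0, 0, 0, 0, 0.152],
  [0, 0.04, -0.013, 0, 0, 0, 0],
  [0, 0.06, -0.018, 0, 0, 0, 0],
  [0, 0.06, -0.02, 0, 0, 0, 0],
  [0, 0.06, -0.02, 0, 0, 0, 0],
  [0, 0.06, -0.02, 0, 0, 0, 0],
  [0, 0.06, -0.018, 0, 0, 0, 0],
  [0, 0.04, -0.012, 0.01, 0, 0, 0],
])

```text
time_s: 5.1
ee_pos: [0.4149, 0.3573, 0.2309]
eef_rot: [3.14, -0.001, 1.572]
force: [0.9, -0.2, -2.7]
grip_width: 0.0095
grip_force: 30.0
```

```bash
python3 -c "
from h import *
obs();go(.412,.369,.095,90)"
```

```text
{'time_s': 5.1, 'qpos': [0.644, 0.275, 1.493, 0.0, 1.372, 0.642], 'ee_pos': [0.415, 0.357, 0.231], 'eef_rot': [3.14, -0.001, 1.572], 'force': [0.932, -0.179, -2.748], 'grip_force': 29.999, 'grip_width': 0.01}
turn 0.002 rows>= 1 shift [ 0.0117 -0.0029  0.1359] rp [ 3.14e+00 -1.00e-03]
```

servo_tool([
  [0, 0.002, -0.001, 0.02, 0, 0, 0],
  [0, 0, -0.001, 0.03, 0, 0, 0],
  [0, 0, 0, 0.03, 0, 0, 0],
  [0, 0, 0, 0.03, 0, 0, 0],
  [0, 0, 0, 0.015, 0, 0, 0],
  [0, 0, 0, 0.006, 0, 0, 0],
  [0, 0, 0, 0.004, 0, 0, 0],
  [0, 0, 0, 0, 0, 0, 0],
])

```text
time_s: 6.1
ee_pos: [0.4141, 0.357, 0.0959]
eef_rot: [3.141, -0.0, 1.571]
force: [0.0, 0.0, -2.5]
grip_width: 0.0097
grip_force: 30.0
```

```bash
python3 -c "
from h import *
obs();go(.412,.369,.092,90)"
```

```text
{'time_s': 6.1, 'qpos': [0.644, 0.407, 1.647, -0.0, 1.087, 0.644], 'ee_pos': [0.414, 0.357, 0.096], 'eef_rot': [3.141, -0.0, 1.571], 'force': [0.031, 0.008, -2.489], 'grip_force': 30.0, 'grip_width': 0.01}
turn -0.0 rows>= 1 shift [ 0.012  -0.0021  0.0039] rp [ 3.141 -0.   ]
```

servo_tool([
  [0, 0, 0, 0.002, 0, 0, 0],
  [0, 0, 0, 0.002, 0, 0, 0],
  [0, 0, 0, 0, 0, 0, 0],
  [30, 0, 0, 0, 0, 0, 0],
  [30, 0, 0, 0, 0, 0, 0],
  [30, 0, 0, -0.01, 0, 0, 0],
  [30, 0, 0, -0.05, 0, 0, 0],
  [30, 0, 0, -0.06, 0, 0, 0],
])

```text
time_s: 7.1
ee_pos: [0.4135, 0.3565, 0.2129]
eef_rot: [-3.14, 0.001, 1.571]
force: [0.1, -0.2, 0.5]
grip_width: 0.0278
grip_force: 0.0
```

```bash
cat >> h.py <<'E'
def survey(save=None):
    for n in('top','scene'):
        c=shot(n,save and n+save);P=cloud(c);z=np.nan_to_num(P[...,2]);x,y=P[...,0],P[...,1]
        near=(y<.10)&(y>-.16)&(x>.47)&(x<.72)
        print(n,'lid bars');comps(near&(z>.17)&(z<.2),P,20)
        print('cork bars');comps((y<.45)&(y>.12)&(x>.33)&(x<.49)&(z>.10)&(z<.13),P,20)
        print('wedge block');comps((x<.5)&(x>.3)&(y<-.1)&(y>-.5)&(z>.062)&(z<.09),P,10)
E
python3 -c "
from h import *
obs();survey();go(.603,-.036,.22,87.2)"
```

```text
{'time_s': 7.1, 'qpos': [0.644, 0.286, 1.521, 0.0, 1.336, 0.644], 'ee_pos': [0.413, 0.357, 0.213], 'eef_rot': [-3.14, 0.001, 1.571], 'force': [0.117, -0.177, 0.465], 'grip_force': 0.0, 'grip_width': 0.028}
top lid bars
px (325, 175) n 149 rect x,y,L,W,ang [670.9 -14.8  55.6  10.4 -78.8] z 0.187 med [ 0.67  -0.015]
px (336, 208) n 142 rect x,y,L,W,ang [602.3 -36.5  54.4  10.   87. ] z 0.187 med [ 0.602 -0.037]
cork bars
px (158, 295) n 137 rect x,y,L,W,ang [416.7 352.6  56.1   9.3  89.5] z 0.119 med [0.417 0.351]
wedge block
px (444, 296) n 172 rect x,y,L,W,ang [ 410.9 -289.2   34.4   24.4  -77.3] z 0.074 med [ 0.411 -0.288]
scene lid bars
px (311, 208) n 163 rect x,y,L,W,ang [603.7 -34.8  54.5  15.2  83.4] z 0.184 med [ 0.605 -0.035]
px (326, 225) n 172 rect x,y,L,W,ang [671.3 -12.4  56.   12.8 -80.5] z 0.184 med [ 0.673 -0.014]
cork bars
px (437, 169) n 117 rect x,y,L,W,ang [417.9 355.3  59.7  14.4 -87.4] z 0.114 med [0.419 0.355]
wedge block
px (208, 210) n 115 rect x,y,L,W,ang [ 410.8 -286.4   34.4   29.8  -81.3] z 0.073 med [ 0.418 -0.285]
turn 0.049 rows>= 1 shift [-0.3845  0.2064 -0.0014] rp [ 3.133 -0.006]
```

servo_tool([
  [30, -0.03, 0.016, 0, 0, 0, 0.049],
  [30, -0.055, 0.03, 0, 0, 0, 0],
  [30, -0.055, 0.03, 0, 0, 0, 0],
  [30, -0.055, 0.03, 0, 0, 0, 0],
  [30, -0.055, 0.03, 0, 0, 0, 0],
  [30, -0.055, 0.03, 0, 0, 0, 0],
  [30, -0.055, 0.03, 0, 0, 0, 0],
  [30, -0.024, 0.01, 0, 0, 0, 0],
])

```text
time_s: 8.2
ee_pos: [0.6026, -0.0383, 0.2112]
eef_rot: [-3.141, 0.0, 1.519]
force: [-0.4, 0.4, -1.7]
grip_width: 0.0283
grip_force: 0.0
```

```bash
python3 -c "
from h import *
obs();go(.603,-.035,.161,87.2)"
```

```text
{'time_s': 8.2, 'qpos': [-0.124, 0.417, 1.35, -0.0, 1.375, -0.072], 'ee_pos': [0.603, -0.038, 0.211], 'eef_rot': [-3.141, 0.0, 1.519], 'force': [-0.355, 0.379, -1.704], 'grip_force': 0.0, 'grip_width': 0.028}
turn -0.003 rows>= 1 shift [0.0033 0.0003 0.0502] rp [-3.141  0.   ]
```

servo_tool([
  [30, 0.003, 0, 0.01, 0, 0, 0],
  [30, 0, 0, 0.02, 0, 0, 0],
  [30, 0, 0, 0.02, 0, 0, 0],
  [5, 0, 0, 0, 0, 0, 0],
  [5, 0, 0, 0, 0, 0, 0],
  [5, 0, 0, 0, 0, 0, 0],
  [0, 0, 0, 0, 0, 0, 0],
  [0, 0, 0, -0.01, 0, 0, 0],
])

```text
time_s: 9.2
ee_pos: [0.6017, -0.0322, 0.1711]
eef_rot: [-3.14, 0.0, 1.522]
force: [0.4, 0.4, -3.3]
grip_width: 0.0097
grip_force: 30.0
```

servo_tool([
  [0, 0, 0, -0.02, 0, 0, 0],
  [0, 0, 0, -0.03, 0, 0, 0],
  [0, 0, 0, -0.03, 0, 0, -0.049],
  [0, 0, 0, 0, 0, 0, 0],
  [0, 0.02, -0.013, 0, 0, 0, 0],
  [0, 0.03, -0.02, 0, 0, 0, 0],
  [0, 0.04, -0.025, 0, 0, 0, 0],
  [0, 0.03, -0.02, 0, 0, 0, 0],
])

```text
time_s: 10.2
ee_pos: [0.5227, 0.0889, 0.2499]
eef_rot: [-3.14, 0.0, 1.57]
force: [0.9, -0.6, -3.2]
grip_width: 0.0098
grip_force: 30.0
```

```bash
python3 -c "
from h import *
obs();go(.411,.275,.20,90)"
```

```text
{'time_s': 10.2, 'qpos': [0.099, 0.225, 1.511, 0.0, 1.407, 0.1], 'ee_pos': [0.523, 0.089, 0.25], 'eef_rot': [-3.14, 0.0, 1.57], 'force': [0.934, -0.61, -3.19], 'grip_force': 29.998, 'grip_width': 0.01}
turn -0.001 rows>= 1 shift [ 0.1861 -0.1117  0.0499] rp [-3.14  0.  ]
```

servo_tool([
  [0, 0.04, -0.026, 0, 0, 0, 0],
  [0, 0.056, -0.033, 0, 0, 0, 0],
  [0, 0.056, -0.033, 0, 0, 0, 0],
  [0, 0.034, -0.02, 0.01, 0, 0, 0],
  [0, 0, 0, 0.03, 0, 0, 0],
  [0, 0, 0, 0.03, 0, 0, 0],
  [0, 0, 0, 0.03, 0, 0, 0],
  [0, 0, 0, 0.03, 0, 0, 0],
])

```text
time_s: 11.2
ee_pos: [0.4138, 0.269, 0.1192]
eef_rot: [-3.14, 0.001, 1.57]
force: [1.5, -0.2, -2.5]
grip_width: 0.0098
grip_force: 30.0
```

```bash
python3 -c "
from h import *
obs();go(.411,.275,.092,90)"
```

```text
{'time_s': 11.2, 'qpos': [0.502, 0.27, 1.774, -0.0, 1.1, 0.503], 'ee_pos': [0.414, 0.269, 0.119], 'eef_rot': [-3.14, 0.001, 1.57], 'force': [1.498, -0.208, -2.505], 'grip_force': 29.998, 'grip_width': 0.01}
turn -0.001 rows>= 1 shift [ 0.006  -0.0028  0.0272] rp [-3.14e+00  1.00e-03]
```

servo_tool([
  [0, 0, 0, 0.015, 0, 0, 0],
  [0, 0, 0, 0.007, 0, 0, 0],
  [0, 0, 0, 0.003, 0, 0, 0],
  [0, 0, 0, 0.002, 0, 0, 0],
  [30, 0, 0, 0, 0, 0, 0],
  [30, 0, 0, 0, 0, 0, 0],
  [30, 0, 0, -0.015, 0, 0, 0],
  [30, 0, 0, -0.05, 0, 0, 0],
])

```text
time_s: 12.2
ee_pos: [0.4138, 0.269, 0.1596]
eef_rot: [-3.138, 0.002, 1.571]
force: [0.2, 0.5, 0.2]
grip_width: 0.0283
grip_force: 0.0
```

servo_tool([
  [30, 0, 0, -0.05, 0, 0, 0],
  [30, -0.03, 0.02, -0.01, 0, 0, -0.16],
  [30, -0.04, 0.05, 0, 0, 0, 0],
  [30, -0.04, 0.05, 0, 0, 0, 0],
  [30, -0.03, 0.05, 0, 0, 0, 0],
  [30, 0, 0, 0, 0, 0, 0],
  [30, 0, 0, 0, 0, 0, 0],
  [30, 0, 0, 0, 0, 0, 0],
])

```text
time_s: 13.2
ee_pos: [0.5969, 0.157, 0.2205]
eef_rot: [3.14, -0.0, 1.732]
force: [-0.6, 0.1, -0.6]
grip_width: 0.0281
grip_force: 0.0
```

```bash
python3 -c "
from h import *
obs();survey();go(.670,-.012,.22,99.8)"
```

```text
{'time_s': 13.2, 'qpos': [0.198, 0.441, 1.295, 0.0, 1.405, 0.037], 'ee_pos': [0.597, 0.157, 0.221], 'eef_rot': [3.14, -0.0, 1.732], 'force': [-0.637, 0.055, -0.627], 'grip_force': 0.0, 'grip_width': 0.028}
top lid bars
px (325, 175) n 148 rect x,y,L,W,ang [671.2 -15.   55.5  11.3 -78.6] z 0.187 med [ 0.67  -0.015]
cork bars
px (158, 295) n 136 rect x,y,L,W,ang [416.7 353.   56.2   9.4  89.5] z 0.118 med [0.417 0.351]
wedge block
px (444, 296) n 172 rect x,y,L,W,ang [ 410.6 -289.6   34.8   24.1  -78.1] z 0.074 med [ 0.411 -0.288]
scene lid bars
px (326, 225) n 174 rect x,y,L,W,ang [671.7 -11.9  56.3  14.  -79.8] z 0.184 med [ 0.674 -0.014]
cork bars
px (437, 169) n 113 rect x,y,L,W,ang [417.6 355.5  55.3  15.1  89.8] z 0.115 med [0.419 0.355]
px (410, 173) n 92 rect x,y,L,W,ang [418.6 275.7  45.   14.3  89.8] z 0.114 med [0.419 0.275]
wedge block
px (207, 210) n 115 rect x,y,L,W,ang [ 412.1 -286.9   34.9   29.6  -69.5] z 0.073 med [ 0.418 -0.286]
turn -0.01 rows>= 1 shift [-0.1789  0.0432  0.0004] rp [ 3.141 -0.   ]
```

servo_tool([
  [30, -0.03, 0.007, 0, 0, 0, -0.01],
  [30, -0.05, 0.012, 0, 0, 0, 0],
  [30, -0.05, 0.012, 0, 0, 0, 0],
  [30, -0.035, 0.009, 0, 0, 0, 0],
  [30, -0.014, 0.003, 0, 0, 0, 0],
  [30, 0, 0, 0, 0, 0, 0],
  [30, 0, 0, 0.01, 0, 0, 0],
  [30, 0, 0, 0, 0, 0, 0],
])

```text
time_s: 14.3
ee_pos: [0.6693, -0.0117, 0.2084]
eef_rot: [-3.14, -0.0, 1.742]
force: [0.1, 0.0, -0.8]
grip_width: 0.0283
grip_force: 0.0
```

```bash
python3 -c "
from h import *
go(.670,-.012,.161,100)"
```

```text
turn -0.003 rows>= 1 shift [-0.0004  0.0006  0.0474] rp [-3.14 -0.  ]
```

servo_tool([
  [30, 0, 0.001, 0.01, 0, 0, 0],
  [30, 0, 0, 0.02, 0, 0, 0],
  [30, 0, 0, 0.017, 0, 0, 0],
  [5, 0, 0, 0, 0, 0, 0],
  [5, 0, 0, 0, 0, 0, 0],
  [5, 0, 0, 0, 0, 0, 0],
  [0, 0, 0, 0, 0, 0, 0],
  [0, 0, 0, -0.01, 0, 0, 0],
])

```text
time_s: 15.3
ee_pos: [0.6706, -0.0128, 0.1721]
eef_rot: [-3.14, -0.0, 1.741]
force: [-0.4, 0.6, -2.2]
grip_width: 0.01
grip_force: 30.0
```

servo_tool([
  [0, 0, 0, -0.02, 0, 0, 0],
  [0, 0, 0, -0.03, 0, 0, 0],
  [0, 0, 0, -0.03, 0, 0, 0.171],
  [0, 0, 0, 0, 0, 0, 0],
  [0, 0.02, -0.025, 0, 0, 0, 0],
  [0, 0.03, -0.04, 0, 0, 0, 0],
  [0, 0.04, -0.045, 0, 0, 0, 0],
  [0, 0.03, -0.04, 0, 0, 0, 0],
])

```text
time_s: 16.3
ee_pos: [0.5189, 0.1084, 0.2511]
eef_rot: [-3.14, 0.0, 1.575]
force: [-0.1, 0.5, -1.9]
grip_width: 0.0098
grip_force: 30.0
```

```bash
python3 -c "
from h import *
obs();go(.412,.187,.20,90)"
```

```text
{'time_s': 16.3, 'qpos': [0.137, 0.224, 1.51, 0.0, 1.409, 0.133], 'ee_pos': [0.519, 0.108, 0.251], 'eef_rot': [-3.14, 0.0, 1.575], 'force': [-0.114, 0.507, -1.851], 'grip_force': 29.988, 'grip_width': 0.01}
turn 0.004 rows>= 1 shift [ 0.0786 -0.1069  0.0511] rp [-3.14  0.  ]
```

servo_tool([
  [0, 0.028, -0.038, 0, 0, 0, 0.004],
  [0, 0.03, -0.04, 0, 0, 0, 0],
  [0, 0.02, -0.029, 0, 0, 0, 0],
  [0, 0, 0, 0.02, 0, 0, 0],
  [0, 0, 0, 0.03, 0, 0, 0],
  [0, 0, 0, 0.03, 0, 0, 0],
  [0, 0, 0, 0.03, 0, 0, 0],
  [0, 0, 0, 0.02, 0, 0, 0],
])

```text
time_s: 17.3
ee_pos: [0.4132, 0.1853, 0.1201]
eef_rot: [-3.139, 0.001, 1.57]
force: [-0.5, 0.7, -2.6]
grip_width: 0.0097
grip_force: 30.0
```

```bash
python3 -c "
from h import *
obs();go(.412,.187,.092,90)"
```

```text
{'time_s': 17.3, 'qpos': [0.341, 0.183, 1.881, -0.0, 1.081, 0.341], 'ee_pos': [0.413, 0.185, 0.12], 'eef_rot': [-3.139, 0.001, 1.57], 'force': [-0.501, 0.674, -2.599], 'grip_force': 29.989, 'grip_width': 0.01}
turn -0.0 rows>= 1 shift [ 0.0017 -0.0012  0.0281] rp [-3.139e+00  1.000e-03]
```

servo_tool([
  [0, 0.002, 0, 0.015, 0, 0, 0],
  [0, 0, 0, 0.007, 0, 0, 0],
  [0, 0, 0, 0.004, 0, 0, 0],
  [0, 0, 0, 0.002, 0, 0, 0],
  [30, 0, 0, 0, 0, 0, 0],
  [30, 0, 0, 0, 0, 0, 0],
  [30, 0, 0, -0.015, 0, 0, 0],
  [30, 0, 0, -0.05, 0, 0, 0],
])

```text
time_s: 18.3
ee_pos: [0.4134, 0.1873, 0.1597]
eef_rot: [-3.138, 0.001, 1.566]
force: [0.8, -0.8, 0.4]
grip_width: 0.0282
grip_force: 0.0
```

servo_tool([
  [30, 0, 0, -0.05, 0, 0, 0],
  [45, -0.05, 0, -0.01, 0, 0, 0],
  [45, -0.06, 0, 0, 0, 0, 0],
  [45, -0.06, 0, 0, 0, 0, 0],
  [45, -0.06, 0, 0, 0, 0, 0],
  [45, -0.06, 0, 0, 0, 0, 0],
  [45, -0.06, 0, 0, 0, 0, -0.1],
  [45, -0.03, 0, 0, 0, 0, -0.1],
])

```text
time_s: 19.3
ee_pos: [0.415, -0.1948, 0.2207]
eef_rot: [3.141, 0.001, 1.767]
force: [0.4, 0.6, -0.5]
grip_width: 0.0424
grip_force: 0.0
```

```bash
python3 -c "
from h import *
obs();survey('1.png');go(.409,-.287,.15,102.3)"
```

```text
{'time_s': 19.3, 'qpos': [-0.519, 0.08, 1.746, -0.0, 1.314, -0.715], 'ee_pos': [0.415, -0.195, 0.221], 'eef_rot': [3.141, 0.001, 1.767], 'force': [0.434, 0.551, -0.541], 'grip_force': 0.0, 'grip_width': 0.042}
top lid bars
cork bars
px (158, 295) n 137 rect x,y,L,W,ang [416.7 353.   56.1   9.3  89.3] z 0.119 med [0.417 0.351]
px (197, 295) n 129 rect x,y,L,W,ang [416.8 266.4  56.2   8.5 -90. ] z 0.119 med [0.417 0.266]
px (233, 295) n 121 rect x,y,L,W,ang [416.7 186.   55.6   8.5  89.1] z 0.119 med [0.417 0.188]
wedge block
scene lid bars
cork bars
px (437, 170) n 117 rect x,y,L,W,ang [417.1 356.2  57.6  16.3 -85.6] z 0.114 med [0.419 0.354]
px (408, 173) n 116 rect x,y,L,W,ang [416.1 268.3  56.1  18.2 -88.5] z 0.115 med [0.419 0.268]
px (380, 177) n 123 rect x,y,L,W,ang [417.9 189.3  54.9  16.2 -87.1] z 0.114 med [0.419 0.19 ]
wedge block
px (208, 210) n 116 rect x,y,L,W,ang [ 411.5 -286.3   34.2   31.1  -78.6] z 0.072 med [ 0.416 -0.286]
turn -0.021 rows>= 1 shift [-0.0891 -0.0258  0.0704] rp [3.141e+00 1.000e-03]
```

View pics/scene1.png

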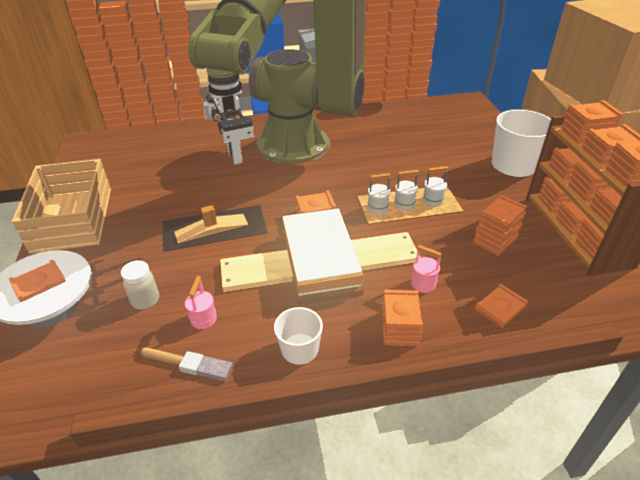

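All three canisters now stand on the cork mat at (437,170), (408,173) and (380,177), and the mould top is clear. The wedge is still on the rubber mat at (208,218), so I'll grasp its block next.

servo_tool([
  [45, -0.03, -0.008, 0.01, 0, 0, -0.02],
  [45, -0.04, -0.01, 0.04, 0, 0, 0],
  [45, -0.02, -0.008, 0.04, 0, 0, 0],
  [45, 0, 0, 0.02, 0, 0, 0],
  [45, 0, 0, 0, 0, 0, 0],
  [45, 0, 0, 0, 0, 0, 0],
  [45, 0, 0, 0, 0, 0, 0],
  [45, 0, 0, 0, 0, 0, 0],
], force=45)

```text
time_s: 20.4
ee_pos: [0.4089, -0.2856, 0.1102]
eef_rot: [3.141, 0.001, 1.786]
force: [0.2, -0.2, 0.1]
grip_width: 0.0425
grip_force: 0.0
```

```bash
python3 -c "
from h import *
go(.4085,-.288,.031,102.3)"
```

```text
turn 0.001 rows>= 1 shift [-0.0023 -0.0009  0.0792] rp [3.141e+00 1.000e-03]
```

servo_tool([
  [45, -0.002, 0, 0.02, 0, 0, 0],
  [45, 0, 0, 0.03, 0, 0, 0],
  [45, 0, 0, 0.02, 0, 0, 0],
  [45, 0, 0, 0.009, 0, 0, 0],
  [20, 0, 0, 0, 0, 0, 0],
  [20, 0, 0, 0, 0, 0, 0],
  [15, 0, 0, 0, 0, 0, 0],
  [15, 0, 0, 0, 0, 0, 0],
])

```text
time_s: 21.4
ee_pos: [0.4094, -0.2879, 0.0313]
eef_rot: [3.141, 0.001, 1.786]
force: [-0.1, 0.8, 6.8]
grip_width: 0.0235
grip_force: 45.0
```

servo_tool([
  [15, 0, 0, -0.005, 0, 0, 0],
  [15, 0, 0, -0.02, 0, 0, 0],
  [15, 0, 0, -0.03, 0, 0, 0],
  [15, 0, 0, -0.03, 0, 0, 0.1],
  [15, 0, 0, -0.015, 0, 0, 0.1],
  [15, 0, 0, 0, 0, 0, 0.004],
  [15, 0, 0, 0, 0, 0, 0],
  [15, 0, 0, 0, 0, 0, 0],
])

```text
time_s: 22.4
ee_pos: [0.4087, -0.2873, 0.1296]
eef_rot: [-3.141, -0.001, 1.583]
force: [-0.2, -0.3, -2.8]
grip_width: 0.0235
grip_force: 45.0
```

```bash
cat >> h.py <<'E'
def lidz(P):
    "lid top height (mm) near left and right edge, rest from plane fit; lid frame about (.599,-.019)"
    x,y,z=P[...,0],P[...,1],P[...,2]
    m=(abs(x-.599)<.11)&(abs(y+.0185)<.068)&(z>.06)&(z<.10)
    q=P[m];A=np.c_[q[:,0]-.599,q[:,1]+.0185,np.ones(len(q))]
    w=np.ones(len(q),bool)
    for _ in range(4):
        k=np.linalg.lstsq(A[w],q[w,2],rcond=None)[0]; r=abs(A@k-q[:,2]);w=r<.004
    print('lid n',w.sum(),'left',(1e3*(k[2]+.075*k[1])).round(2),'right',(1e3*(k[2]-.075*k[1])).round(2))
E
python3 -c "
from h import *
obs()
for n in('top','scene'):
    c=shot(n);P=cloud(c);lidz(P);z=np.nan_to_num(P[...,2]);x,y=P[...,0],P[...,1]
    comps((y<-.15)&(x>.3)&(x<.55)&(z>.08)&(z<.12),P,40)
    comps((abs(x-.6)<.14)&(abs(y)<.15)&(z>.067)&(z<.08),P,40)
"
```

```text
{'time_s': 22.4, 'qpos': [-0.686, 0.269, 1.748, -0.0, 1.126, -0.698], 'ee_pos': [0.409, -0.287, 0.13], 'eef_rot': [-3.141, -0.001, 1.583], 'force': [-0.163, -0.339, -2.837], 'grip_force': 44.962, 'grip_width': 0.023}
lid n 5311 left 73.9 right 74.0
px (611, 243) n 708 rect x,y,L,W,ang [ 530.  -660.4  141.8   36.6  -89.9] z 0.083 med [ 0.534 -0.668]
px (422, 298) n 787 rect x,y,L,W,ang [ 409.3 -231.9   82.    48.6  -89. ] z 0.113 med [ 0.409 -0.228]
px (592, 316) n 640 rect x,y,L,W,ang [ 356.2 -653.7  131.1  110.5  -89.9] z 0.104 med [ 0.378 -0.592]
px (327, 213) n 6907 rect x,y,L,W,ang [ 6.038e+02 -1.940e+01  2.522e+02  1.543e+02  4.000e-01] z 0.074 med [ 0.602 -0.019]
lid n 3200 left 73.47 right 73.47
px (52, 215) n 1131 rect x,y,L,W,ang [ 358.8 -677.7  184.1  116.8  -89.9] z 0.1 med [ 0.408 -0.68 ]
px (205, 198) n 901 rect x,y,L,W,ang [ 411.  -286.3  195.8   57.6   89.8] z 0.111 med [ 0.421 -0.285]
px (46, 257) n 506 rect x,y,L,W,ang [ 529.9 -667.3  161.4   39.8  -89.9] z 0.083 med [ 0.535 -0.67 ]
px (320, 246) n 4146 rect x,y,L,W,ang [ 6.044e+02 -1.730e+01  2.534e+02  1.531e+02  5.000e-01] z 0.073 med [ 0.621 -0.018]
```

servo_tool([
  [15, 0.01, 0.03, 0, 0, 0, 0.005],
  [15, 0.02, 0.045, 0, 0, 0, 0],
  [15, 0.02, 0.05, 0, 0, 0, 0],
  [15, 0.015, 0.045, 0, 0, 0, 0],
  [15, 0.005, 0.023, 0.01, 0, 0, 0],
  [15, 0, 0, 0.03, 0, 0, 0],
  [15, 0, 0, 0.02, 0, 0, 0],
  [15, 0, 0, 0.01, 0, 0, 0],
])

```text
time_s: 23.5
ee_pos: [0.601, -0.2163, 0.0591]
eef_rot: [-3.14, -0.001, 1.577]
force: [-0.4, -0.1, -2.3]
grip_width: 0.0236
grip_force: 45.0
```

```bash
cat >> h.py <<'E'
def wedge(x0=.5,x1=.7,side=-1):
    for n in('top','scene'):
        c=shot(n);P=cloud(c);lidz(P);z=np.nan_to_num(P[...,2]);x,y=P[...,0],P[...,1]
        h=cv2.cvtColor(c['pixels'],cv2.COLOR_RGB2HSV)
        comps((side*y>.06)&(side*y<.4)&(x>x0)&(x<x1)&(z>.026)&(z<.068),P,40)
E
python3 -c "
from h import *
obs();go(.602,-.215,.046,90.5);wedge()"
```

```text
{'time_s': 23.5, 'qpos': [-0.403, 0.64, 1.382, -0.0, 1.122, -0.409], 'ee_pos': [0.601, -0.216, 0.059], 'eef_rot': [-3.14, -0.001, 1.577], 'force': [-0.437, -0.114, -2.306], 'grip_force': 44.962, 'grip_width': 0.024}
turn -0.003 rows>= 1 shift [0.0012 0.001  0.0131] rp [-3.14e+00 -1.00e-03]
lid n 5303 left 73.98 right 73.83
px (384, 214) n 647 rect x,y,L,W,ang [ 602.3 -159.9   76.7   50.3  -90. ] z 0.041 med [ 0.603 -0.156]
lid n 3191 left 73.45 right 73.52
px (289, 250) n 106 rect x,y,L,W,ang [ 6.006e+02 -9.250e+01  1.939e+02  3.100e+00  5.000e-01] z 0.064 med [ 0.607 -0.093]
px (240, 263) n 1290 rect x,y,L,W,ang [ 601.6 -214.5  194.8   58.6  -88.6] z 0.042 med [ 0.611 -0.215]
```

servo_tool([
  [15, 0, 0, 0.01, 0, 0, 0],
  [15, 0, 0, 0.0035, 0, 0, 0],
  [15, 0, 0, 0, 0, 0, 0],
  [15, 0.01, 0, 0, 0, 0, 0],
  [15, 0.01, 0, 0, 0, 0, 0],
  [15, 0.01, 0, 0, 0, 0, 0],
  [15, 0, 0, 0, 0, 0, 0],
  [15, 0, 0, 0, 0, 0, 0],
])

```text
time_s: 24.6
ee_pos: [0.6015, -0.1863, 0.0471]
eef_rot: [3.141, 0.0, 1.577]
force: [0.0, -0.5, -2.7]
grip_width: 0.0236
grip_force: 45.0
```

```bash
python3 -c "
from h import *
obs();wedge()"
```

```text
{'time_s': 24.6, 'qpos': [-0.358, 0.635, 1.421, -0.0, 1.085, -0.365], 'ee_pos': [0.601, -0.186, 0.047], 'eef_rot': [3.141, 0.0, 1.577], 'force': [0.017, -0.455, -2.653], 'grip_force': 44.962, 'grip_width': 0.024}
lid n 5332 left 73.89 right 73.92
px (372, 214) n 421 rect x,y,L,W,ang [ 597.  -126.2   63.3   62.4   -1.2] z 0.031 med [ 0.604 -0.13 ]
lid n 3175 left 73.27 right 73.69
px (289, 250) n 104 rect x,y,L,W,ang [ 5.990e+02 -9.250e+01  1.911e+02  3.500e+00  3.000e-01] z 0.063 med [ 0.606 -0.093]
px (253, 264) n 979 rect x,y,L,W,ang [ 602.6 -185.8  172.6   57.2  -88.3] z 0.033 med [ 0.612 -0.185]
```

servo_tool([
  [15, 0, 0, 0.0015, 0, 0, 0],
  [15, 0, 0, 0.001, 0, 0, 0],
  [15, 0, 0, 0, 0, 0, 0],
  [15, 0.005, 0, 0, 0, 0, 0],
  [15, 0.005, 0, 0, 0, 0, 0],
  [15, 0.005, 0, 0, 0, 0, 0],
  [15, 0, 0, 0, 0, 0, 0],
  [15, 0, 0, 0, 0, 0, 0],
])

```text
time_s: 25.7
ee_pos: [0.602, -0.1726, 0.0454]
eef_rot: [3.139, 0.002, 1.576]
force: [0.9, -7.7, 3.8]
grip_width: 0.0237
grip_force: 45.0
```

```bash
python3 -c "
from h import *
obs();wedge()"
```

```text
{'time_s': 25.7, 'qpos': [-0.337, 0.629, 1.435, -0.001, 1.074, -0.342], 'ee_pos': [0.602, -0.173, 0.045], 'eef_rot': [3.139, 0.002, 1.576], 'force': [0.899, -7.662, 3.786], 'grip_force': 44.966, 'grip_width': 0.024}
lid n 5340 left 73.85 right 74.21
px (368, 213) n 299 rect x,y,L,W,ang [ 6.000e+02 -1.172e+02  8.190e+01  4.360e+01 -2.000e-01] z 0.031 med [ 0.607 -0.12 ]
lid n 3204 left 73.25 right 73.99
px (289, 251) n 110 rect x,y,L,W,ang [ 6.010e+02 -9.260e+01  1.966e+02  3.300e+00  5.000e-01] z 0.063 med [ 0.606 -0.093]
px (258, 263) n 848 rect x,y,L,W,ang [ 604.9 -175.7  150.    57.9  -89.9] z 0.033 med [ 0.613 -0.174]
```

servo_tool([
  [15, 0.003, 0, 0, 0, 0, 0],
  [15, 0.003, 0, 0, 0, 0, 0],
  [15, 0.003, 0, 0, 0, 0, 0],
  [15, 0, 0, 0, 0, 0, 0],
  [15, 0, 0, 0, 0, 0, 0],
  [15, 0, 0, 0, 0, 0, 0],
  [15, 0, 0, 0, 0, 0, 0],
  [15, 0, 0, 0, 0, 0, 0],
])

```text
time_s: 26.8
ee_pos: [0.602, -0.1642, 0.0455]
eef_rot: [3.139, 0.003, 1.576]
force: [0.9, -12.3, 4.1]
grip_width: 0.0237
grip_force: 45.0
```

```bash
python3 -c "
from h import *
obs();wedge()"
```

```text
{'time_s': 26.8, 'qpos': [-0.324, 0.624, 1.443, -0.002, 1.071, -0.328], 'ee_pos': [0.602, -0.164, 0.046], 'eef_rot': [3.139, 0.003, 1.576], 'force': [0.921, -12.25, 4.089], 'grip_force': 44.964, 'grip_width': 0.024}
lid n 5298 left 74.0 right 75.92
px (366, 213) n 224 rect x,y,L,W,ang [ 5.997e+02 -1.123e+02  5.840e+01  3.400e+01 -2.000e-01] z 0.031 med [ 0.607 -0.113]
lid n 3199 left 73.49 right 75.62
px (264, 262) n 930 rect x,y,L,W,ang [ 5.984e+02 -1.670e+02  1.903e+02  1.527e+02  5.000e-01] z 0.033 med [ 0.613 -0.159]
```

servo_tool([
  [15, 0.0015, 0, 0, 0, 0, 0],
  [15, 0.001, 0, 0, 0, 0, 0],
  [15, 0, 0, 0, 0, 0, 0],
  [15, 0, 0, 0, 0, 0, 0],
  [15, -0.005, 0, 0, 0, 0, 0],
  [15, -0.015, 0, 0, 0, 0, 0],
  [15, -0.02, 0, 0, 0, 0, 0],
  [15, -0.01, 0, 0, 0, 0, 0],
])

```text
time_s: 27.9
ee_pos: [0.6022, -0.21, 0.0454]
eef_rot: [3.14, -0.0, 1.577]
force: [0.8, 5.7, 8.1]
grip_width: 0.0237
grip_force: 45.0
```

```bash
python3 -c "
from h import *
obs();wedge();go(.600,.180,.135,90.5)"
```

```text
{'time_s': 27.9, 'qpos': [-0.393, 0.653, 1.396, 0.001, 1.091, -0.4], 'ee_pos': [0.602, -0.21, 0.045], 'eef_rot': [3.14, -0.0, 1.577], 'force': [0.822, 5.652, 8.083], 'grip_force': 44.964, 'grip_width': 0.024}
lid n 5293 left 73.99 right 76.43
px (386, 213) n 369 rect x,y,L,W,ang [ 604.6 -160.8   57.    48.7   89.3] z 0.03 med [ 0.606 -0.163]
lid n 3190 left 73.44 right 76.12
px (289, 250) n 98 rect x,y,L,W,ang [ 6.024e+02 -9.220e+01  1.923e+02  3.500e+00  5.000e-01] z 0.065 med [ 0.607 -0.093]
px (243, 265) n 861 rect x,y,L,W,ang [ 604.1 -208.6  156.    56.9  -89. ] z 0.033 med [ 0.613 -0.21 ]
turn -0.003 rows>= 1 shift [ 0.3908  0.0013 -0.0897] rp [3.14e+00 1.00e-03]
```

servo_tool([
  [15, 0, 0, -0.02, 0, 0, 0],
  [15, 0, 0, -0.035, 0, 0, 0],
  [15, 0, 0, -0.035, 0, 0, 0],
  [15, 0.03, 0, 0, 0, 0, 0],
  [15, 0.055, 0, 0, 0, 0, 0],
  [15, 0.06, 0, 0, 0, 0, 0],
  [15, 0.06, 0, 0, 0, 0, 0],
  [15, 0.06, 0, 0, 0, 0, 0],
])

```text
time_s: 29.0
ee_pos: [0.5996, 0.0574, 0.1355]
eef_rot: [3.141, -0.0, 1.577]
force: [0.8, -0.4, -2.5]
grip_width: 0.0236
grip_force: 45.0
```

servo_tool([
  [15, 0.06, 0, 0, 0, 0, 0],
  [15, 0.045, 0, 0, 0, 0, 0],
  [15, 0.021, 0, 0, 0, 0, 0],
  [15, 0, 0, 0, 0, 0, 0],
  [15, 0, 0, 0.03, 0, 0, 0],
  [15, 0, 0, 0.03, 0, 0, 0],
  [15, 0, 0, 0, 0, 0, 0],
  [15, 0, 0, 0, 0, 0, 0],
])

```text
time_s: 30.0
ee_pos: [0.5999, 0.1805, 0.076]
eef_rot: [3.14, -0.0, 1.576]
force: [0.1, 0.2, -1.5]
grip_width: 0.0237
grip_force: 45.0
```

```bash
python3 -c "
from h import *
obs();wedge(side=1);go(.599,.1155,.0455,90.5)"
```

```text
{'time_s': 30.0, 'qpos': [0.234, 0.593, 1.415, -0.0, 1.132, 0.229], 'ee_pos': [0.6, 0.181, 0.076], 'eef_rot': [3.14, -0.0, 1.576], 'force': [0.073, 0.193, -1.534], 'grip_force': 44.962, 'grip_width': 0.024}
lid n 5340 left 74.03 right 76.34
px (268, 213) n 666 rect x,y,L,W,ang [602.2 118.8  73.6  49.7 -89.2] z 0.059 med [0.602 0.117]
px (150, 209) n 40 rect x,y,L,W,ang [612.9 396.4  17.5   7.5   5.4] z 0.048 med [0.612 0.397]
lid n 3183 left 73.42 right 75.98
px (395, 237) n 1069 rect x,y,L,W,ang [601.5 182.  197.7  57.   89.7] z 0.058 med [0.61  0.166]
turn -0.003 rows>= 1 shift [-0.0654 -0.0015  0.0306] rp [ 3.139 -0.   ]
```

servo_tool([
  [15, 0, 0, 0.02, 0, 0, 0],
  [15, 0, 0, 0.011, 0, 0, 0],
  [15, 0, 0, 0, 0, 0, 0],
  [15, -0.02, 0, 0, 0, 0, 0],
  [15, -0.018, 0, 0, 0, 0, 0],
  [15, -0.01, 0, 0, 0, 0, 0],
  [15, -0.01, 0, 0, 0, 0, 0],
  [15, 0, 0, 0, 0, 0, 0],
])

```text
time_s: 31.1
ee_pos: [0.5998, 0.1237, 0.0435]
eef_rot: [3.141, -0.001, 1.577]
force: [1.2, 6.2, 3.6]
grip_width: 0.024
grip_force: 45.0
```

```bash
python3 -c "
from h import *
obs();wedge(side=1);go(.599,.1155,.0455,90.5)"
```

```text
{'time_s': 31.1, 'qpos': [0.143, 0.606, 1.479, 0.001, 1.055, 0.136], 'ee_pos': [0.6, 0.124, 0.043], 'eef_rot': [3.141, -0.001, 1.577], 'force': [1.171, 6.167, 3.565], 'grip_force': 44.99, 'grip_width': 0.024}
lid n 5340 left 77.28 right 76.48
px (229, 173) n 42 rect x,y,L,W,ang [697.9 214.4  25.8   3.7 -88.9] z 0.055 med [0.698 0.212]
px (151, 209) n 40 rect x,y,L,W,ang [613.9 396.2  17.5   7.4   0.7] z 0.048 med [0.612 0.397]
px (288, 215) n 181 rect x,y,L,W,ang [6.015e+02 7.320e+01 4.880e+01 2.170e+01 4.000e-01] z 0.031 med [0.601 0.072]
lid n 3207 left 76.82 right 76.07
px (376, 246) n 669 rect x,y,L,W,ang [600.9 136.1 127.9  56.8 -88.3] z 0.033 med [0.612 0.121]
turn -0.003 rows>= 1 shift [-0.0082 -0.0009 -0.002 ] rp [ 3.141e+00 -1.000e-03]
```

servo_tool([
  [15, -0.003, 0, 0, 0, 0, 0],
  [15, -0.003, 0, 0, 0, 0, 0],
  [15, -0.003, 0, 0, 0, 0, 0],
  [15, 0, 0, 0, 0, 0, 0],
  [15, 0, 0, 0, 0, 0, 0],
  [15, 0, 0, 0, 0, 0, 0],
  [15, 0, 0, 0, 0, 0, 0],
  [15, 0, 0, 0, 0, 0, 0],
])

```text
time_s: 32.2
ee_pos: [0.5998, 0.1157, 0.0436]
eef_rot: [3.141, -0.002, 1.577]
force: [0.1, 12.8, 4.9]
grip_width: 0.0234
grip_force: 45.0
```

```bash
python3 -c "
from h import *
obs();wedge(side=1)"
```

```text
{'time_s': 32.2, 'qpos': [0.13, 0.603, 1.485, 0.002, 1.053, 0.122], 'ee_pos': [0.6, 0.116, 0.044], 'eef_rot': [3.141, -0.002, 1.577], 'force': [0.13, 12.791, 4.944], 'grip_force': 44.99, 'grip_width': 0.023}
lid n 5353 left 78.87 right 76.46
px (229, 173) n 42 rect x,y,L,W,ang [698.  213.4  27.8   3.1 -89.7] z 0.057 med [0.698 0.212]
px (151, 209) n 40 rect x,y,L,W,ang [612.9 396.8  16.4   6.2   1. ] z 0.048 med [0.613 0.397]
px (291, 215) n 103 rect x,y,L,W,ang [601.5  66.   48.4  12.1   0. ] z 0.031 med [0.599 0.067]
lid n 3214 left 78.34 right 75.99
px (375, 246) n 640 rect x,y,L,W,ang [602.5 134.6 127.   58.   88.5] z 0.034 med [0.612 0.121]
```

servo_tool([
  [15, 0.01, 0, 0, 0, 0, 0],
  [15, 0.03, 0, 0, 0, 0, 0],
  [15, 0.02, 0, 0, 0, 0, 0],
  [15, 0, 0, 0, 0, 0, 0],
  [15, 0, 0, -0.03, 0, 0, 0],
  [15, 0, 0, -0.035, 0, 0, 0],
  [15, 0, 0, -0.03, 0, 0, 0],
  [15, -0.03, 0, 0, 0, 0, 0],
])

```text
time_s: 33.3
ee_pos: [0.5999, 0.1447, 0.14]
eef_rot: [3.139, -0.001, 1.579]
force: [0.8, -1.6, -1.3]
grip_width: 0.024
grip_force: 45.0
```

servo_tool([
  [15, -0.055, 0, 0, 0, 0, 0],
  [15, -0.06, 0, 0, 0, 0, 0],
  [15, -0.06, 0, 0, 0, 0, 0],
  [15, -0.06, 0, 0, 0, 0, 0],
  [15, -0.06, 0, 0, 0, 0, 0],
  [15, -0.045, 0, 0, 0, 0, 0],
  [15, -0.02, 0, 0, 0, 0, 0],
  [15, 0, 0, 0.02, 0, 0, 0],
])

```text
time_s: 34.3
ee_pos: [0.6016, -0.2172, 0.1186]
eef_rot: [3.14, 0.001, 1.575]
force: [0.2, -0.2, -2.7]
grip_width: 0.0236
grip_force: 45.0
```

```bash
python3 -c "
from h import *
obs();wedge();go(.602,-.215,.0435,90.5)"
```

```text
{'time_s': 34.3, 'qpos': [-0.404, 0.574, 1.338, -0.0, 1.228, -0.408], 'ee_pos': [0.602, -0.217, 0.119], 'eef_rot': [3.14, 0.001, 1.575], 'force': [0.247, -0.239, -2.664], 'grip_force': 44.988, 'grip_width': 0.024}
lid n 5345 left 79.05 right 76.33
lid n 3234 left 78.4 right 76.07
turn -0.003 rows>= 1 shift [0.0001 0.0017 0.0722] rp [-3.137e+00 -2.000e-03]
```

servo_tool([
  [15, 0, 0, 0.03, 0, 0, 0],
  [15, 0, 0, 0.03, 0, 0, 0],
  [15, 0, 0, 0.015, 0, 0, 0],
  [15, 0, 0, 0, 0, 0, 0],
  [15, 0.02, 0, 0, 0, 0, 0],
  [15, 0.02, 0, 0, 0, 0, 0],
  [15, 0.015, 0, 0, 0, 0, 0],
  [15, 0.01, 0, 0, 0, 0, 0],
])

```text
time_s: 35.4
ee_pos: [0.6011, -0.1503, 0.0435]
eef_rot: [-3.142, 0.002, 1.578]
force: [0.2, -10.9, -5.8]
grip_width: 0.0237
grip_force: 45.0
```

servo_tool([
  [15, 0.003, 0, 0, 0, 0, 0],
  [15, 0.003, 0, 0, 0, 0, 0],
  [15, 0.003, 0, 0, 0, 0, 0],
  [15, 0, 0, 0, 0, 0, 0],
  [15, 0, 0, 0, 0, 0, 0],
  [15, 0, 0, 0, 0, 0, 0],
  [15, 0, 0, 0, 0, 0, 0],
  [15, 0, 0, 0, 0, 0, 0],
])

```text
time_s: 36.4
ee_pos: [0.601, -0.1416, 0.0433]
eef_rot: [-3.141, 0.001, 1.577]
force: [0.4, -7.0, -6.0]
grip_width: 0.0238
grip_force: 45.0
```

```bash
python3 -c "
from h import *
obs();wedge()"
```

```text
{'time_s': 36.4, 'qpos': [-0.29, 0.616, 1.462, -0.001, 1.063, -0.296], 'ee_pos': [0.601, -0.142, 0.043], 'eef_rot': [-3.141, 0.001, 1.577], 'force': [0.354, -6.98, -6.05], 'grip_force': 44.998, 'grip_width': 0.024}
lid n 5210 left 78.91 right 80.81
lid n 3189 left 78.54 right 80.43
px (265, 262) n 830 rect x,y,L,W,ang [ 632.3 -160.3  139.8  118.2   88.4] z 0.034 med [ 0.613 -0.157]
```

servo_tool([
  [15, 0.0015, 0, 0, 0, 0, 0],
  [15, 0.0015, 0, 0, 0, 0, 0],
  [15, 0, 0, 0, 0, 0, 0],
  [15, 0, 0, 0, 0, 0, 0],
  [15, -0.01, 0, 0, 0, 0, 0],
  [15, -0.025, 0, 0, 0, 0, 0],
  [15, -0.025, 0, 0, 0, 0, 0],
  [15, -0.015, 0, 0, 0, 0, 0],
])

```text
time_s: 37.5
ee_pos: [0.6015, -0.2152, 0.0435]
eef_rot: [3.141, 0.0, 1.576]
force: [-0.1, 0.6, -1.6]
grip_width: 0.0238
grip_force: 45.0
```

servo_tool([
  [15, 0, 0, -0.02, 0, 0, 0],
  [15, 0, 0, -0.035, 0, 0, 0],
  [15, 0, 0, -0.04, 0, 0, 0],
  [15, 0.03, 0, 0, 0, 0, 0],
  [15, 0.055, 0, 0, 0, 0, 0],
  [15, 0.06, 0, 0, 0, 0, 0],
  [15, 0.06, 0, 0, 0, 0, 0],
  [15, 0.06, 0, 0, 0, 0, 0],
])

```text
time_s: 38.5
ee_pos: [0.5997, 0.054, 0.1402]
eef_rot: [3.14, -0.0, 1.577]
force: [0.1, 0.5, -2.0]
grip_width: 0.0237
grip_force: 45.0
```

servo_tool([
  [15, 0.06, 0, 0, 0, 0, 0],
  [15, 0.045, 0, 0, 0, 0, 0],
  [15, 0.025, 0, 0, 0, 0, 0],
  [15, 0, 0, 0, 0, 0, 0],
  [15, 0, 0, 0.03, 0, 0, 0],
  [15, 0, 0, 0.03, 0, 0, 0],
  [15, 0, 0, 0, 0, 0, 0],
  [15, 0, 0, 0, 0, 0, 0],
])

```text
time_s: 39.5
ee_pos: [0.5999, 0.181, 0.0803]
eef_rot: [3.14, -0.0, 1.576]
force: [-0.6, -1.5, -1.9]
grip_width: 0.0239
grip_force: 45.0
```

```bash
python3 -c "
from h import *
obs();wedge(side=1);go(.599,.180,.0435,90.5)"
```

```text
{'time_s': 39.5, 'qpos': [0.235, 0.587, 1.413, -0.0, 1.14, 0.229], 'ee_pos': [0.6, 0.181, 0.08], 'eef_rot': [3.14, -0.0, 1.576], 'force': [-0.594, -1.454, -1.897], 'grip_force': 44.999, 'grip_width': 0.024}
lid n 5378 left 78.91 right 81.47
px (274, 214) n 400 rect x,y,L,W,ang [601.7 116.5  70.4  49.5 -89. ] z 0.064 med [0.6   0.102]
px (150, 209) n 42 rect x,y,L,W,ang [ 6.134e+02  3.967e+02  1.900e+01  6.000e+00 -2.000e-01] z 0.048 med [0.612 0.397]
lid n 3197 left 78.47 right 80.99
px (395, 236) n 655 rect x,y,L,W,ang [602.1 181.3 198.   56.  -89.4] z 0.063 med [0.612 0.17 ]
turn -0.003 rows>= 1 shift [-0.0012 -0.0009  0.0368] rp [ 3.139e+00 -1.000e-03]
```

servo_tool([
  [15, 0, 0, 0.02, 0, 0, 0],
  [15, 0, 0, 0.017, 0, 0, 0],
  [15, 0, 0, 0, 0, 0, 0],
  [15, -0.025, 0, 0, 0, 0, 0],
  [15, -0.025, 0, 0, 0, 0, 0],
  [15, -0.015, 0, 0, 0, 0, 0],
  [15, -0.009, 0, 0, 0, 0, 0],
  [15, -0.005, 0, 0, 0, 0, 0],
])

```text
time_s: 40.6
ee_pos: [0.5988, 0.1029, 0.04]
eef_rot: [-3.139, -0.002, 1.577]
force: [0.0, 7.9, -9.9]
grip_width: 0.0232
grip_force: 45.0
```

servo_tool([
  [15, -0.003, 0, 0, 0, 0, 0],
  [15, -0.003, 0, 0, 0, 0, 0],
  [15, 0, 0, 0, 0, 0, 0],
  [15, 0, 0, 0, 0, 0, 0],
  [15, 0, 0, 0, 0, 0, 0],
  [15, 0, 0, 0, 0, 0, 0],
  [15, 0, 0, 0, 0, 0, 0],
  [15, 0, 0, 0, 0, 0, 0],
])

```text
time_s: 41.6
ee_pos: [0.5989, 0.0971, 0.0402]
eef_rot: [-3.139, -0.001, 1.577]
force: [-0.2, 5.5, -9.9]
grip_width: 0.0241
grip_force: 45.0
```

```bash
python3 -c "
from h import *
obs();wedge(side=1)"
```

```text
{'time_s': 41.6, 'qpos': [0.1, 0.601, 1.497, 0.001, 1.046, 0.093], 'ee_pos': [0.599, 0.097, 0.04], 'eef_rot': [-3.139, -0.001, 1.577], 'force': [-0.231, 5.51, -9.863], 'grip_force': 44.997, 'grip_width': 0.024}
lid n 5241 left 83.08 right 81.4
px (229, 173) n 44 rect x,y,L,W,ang [697.5 213.   28.9   4.1 -89.9] z 0.055 med [0.698 0.212]
px (151, 209) n 45 rect x,y,L,W,ang [6.127e+02 3.965e+02 2.000e+01 6.500e+00 5.000e-01] z 0.047 med [0.613 0.397]
lid n 3226 left 82.49 right 80.95
px (372, 246) n 528 rect x,y,L,W,ang [602.8 125.7 109.6  55.8  87.6] z 0.035 med [0.612 0.118]
```

servo_tool([
  [15, -0.0025, 0, 0, 0, 0, 0],
  [15, -0.002, 0, 0, 0, 0, 0],
  [15, 0, 0, 0, 0, 0, 0],
  [15, 0, 0, 0, 0, 0, 0],
  [15, 0, 0, 0, 0, 0, 0],
  [15, 0, 0, 0, 0, 0, 0],
  [15, 0, 0, 0, 0, 0, 0],
  [15, 0, 0, 0, 0, 0, 0],
])

```text
time_s: 42.7
ee_pos: [0.599, 0.0925, 0.0402]
eef_rot: [-3.139, -0.001, 1.577]
force: [-0.6, 4.7, -11.0]
grip_width: 0.0237
grip_force: 45.0
```

```bash
python3 -c "
from h import *
obs();wedge(side=1)
c=shot('scene','s2.png');cv2.imwrite('pics/s2c.png',cv2.resize(c['pixels'][140:320,200:460,::-1],None,fx=3,fy=3))"
```

```text
{'time_s': 42.7, 'qpos': [0.092, 0.6, 1.499, 0.001, 1.045, 0.086], 'ee_pos': [0.599, 0.093, 0.04], 'eef_rot': [-3.139, -0.001, 1.577], 'force': [-0.632, 4.674, -10.951], 'grip_force': 44.997, 'grip_width': 0.024}
lid n 5065 left 83.88 right 81.57
px (229, 173) n 41 rect x,y,L,W,ang [697.9 214.6  26.5   3.7 -89.7] z 0.06 med [0.698 0.212]
lid n 3220 left 83.42 right 80.99
px (371, 246) n 510 rect x,y,L,W,ang [601.1 121.4  99.7  56.3 -89.8] z 0.034 med [0.613 0.117]
```

View pics/s2c.png

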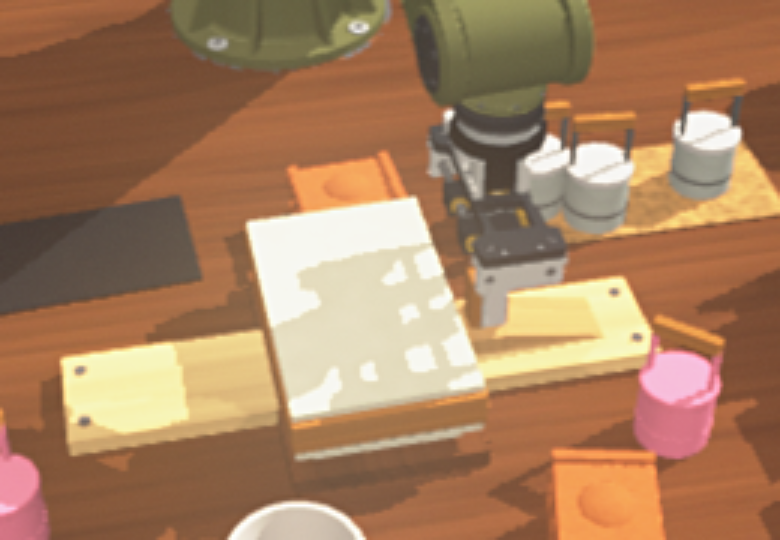

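The crop shows the wedge in the left seam at (500,300), with the left edge up about 10 mm. The middle canister has moved towards the press, to about (598,185), so I'll check it against the mat later. Next I draw the wedge out and go to the right.

servo_tool([
  [15, 0.01, 0, 0, 0, 0, 0],
  [15, 0.03, 0, 0, 0, 0, 0],
  [15, 0.03, 0, 0, 0, 0, 0],
  [15, 0.02, 0, 0, 0, 0, 0],
  [15, 0, 0, 0, 0, 0, 0],
  [15, 0, 0, -0.03, 0, 0, 0],
  [15, 0, 0, -0.035, 0, 0, 0],
  [15, 0, 0, -0.035, 0, 0, 0],
])

```text
time_s: 43.85
ee_pos: [0.5992, 0.1808, 0.1425]
eef_rot: [-3.141, 0.0, 1.576]
force: [-0.0, 0.5, -3.3]
grip_width: 0.0236
grip_force: 45.0
```

```bash
python3 -c "
from h import *
obs();survey()
for n in('top','scene'):
    c=shot(n);P=cloud(c);lidz(P);z=np.nan_to_num(P[...,2]);x,y=P[...,0],P[...,1]
    comps((y>.07)&(y<.31)&(x>.5)&(x<.68)&(z>.085)&(z<.135),P,40)
go(.602,-.215,.14,90.5)
"
```

```text
{'time_s': 43.85, 'qpos': [0.235, 0.522, 1.36, -0.0, 1.26, 0.23], 'ee_pos': [0.599, 0.181, 0.143], 'eef_rot': [-3.141, 0.0, 1.576], 'force': [-0.043, 0.452, -3.257], 'grip_force': 44.999, 'grip_width': 0.024}
top lid bars
cork bars
px (158, 295) n 134 rect x,y,L,W,ang [416.8 352.4  55.8   9.6  89. ] z 0.119 med [0.417 0.35 ]
wedge block
scene lid bars
cork bars
px (438, 169) n 109 rect x,y,L,W,ang [417.8 355.4  57.3  17.6 -89.7] z 0.114 med [0.419 0.358]
px (379, 177) n 119 rect x,y,L,W,ang [416.1 186.5  55.2  16.3  87.2] z 0.115 med [0.42  0.186]
wedge block
lid n 5406 left 84.05 right 81.43
px (272, 210) n 432 rect x,y,L,W,ang [603.4 105.2  49.8  49.3 -89.4] z 0.131 med [0.603 0.1  ]
lid n 3230 left 83.47 right 81.1
px (396, 215) n 801 rect x,y,L,W,ang [601.7 181.7 196.6  56.1 -89.9] z 0.129 med [0.612 0.162]
turn -0.003 rows>= 1 shift [-0.3961 -0.0006  0.001 ] rp [3.141 0.   ]
```

servo_tool([
  [15, -0.026, 0, 0, 0, 0, 0],
  [15, -0.06, 0, 0, 0, 0, 0],
  [15, -0.06, 0, 0, 0, 0, 0],
  [15, -0.06, 0, 0, 0, 0, 0],
  [15, -0.06, 0, 0, 0, 0, 0],
  [15, -0.06, 0, 0, 0, 0, 0],
  [15, -0.05, 0, 0, 0, 0, 0],
  [15, -0.02, 0, 0, 0, 0, 0],
])

```text
time_s: 45.05
ee_pos: [0.6003, -0.2169, 0.1392]
eef_rot: [-3.139, -0.001, 1.574]
force: [0.8, -0.2, -2.2]
grip_width: 0.024
grip_force: 45.0
```

servo_tool([
  [15, 0, 0, 0, 0, 0, 0],
  [15, 0, 0, 0.03, 0, 0, 0],
  [15, 0, 0, 0.03, 0, 0, 0],
  [15, 0, 0, 0.025, 0, 0, 0],
  [15, 0, 0, 0.01, 0, 0, 0],
  [15, 0, 0, 0, 0, 0, 0],
  [15, 0, 0, 0, 0, 0, 0],
  [15, 0, 0, 0, 0, 0, 0],
])

```text
time_s: 46.05
ee_pos: [0.602, -0.2143, 0.0474]
eef_rot: [3.14, 0.001, 1.577]
force: [-0.1, 1.2, -2.3]
grip_width: 0.0238
grip_force: 45.0
```

```bash
python3 -c "
from h import *
obs();wedge()
c=shot('top','top3.png');cv2.imwrite('pics/t3c.png',cv2.resize(c['pixels'][180:340,130:450,::-1],None,fx=2.5,fy=2.5))"
```

```text
{'time_s': 46.05, 'qpos': [-0.399, 0.653, 1.39, -0.0, 1.097, -0.405], 'ee_pos': [0.602, -0.214, 0.047], 'eef_rot': [3.14, 0.001, 1.577], 'force': [-0.144, 1.236, -2.254], 'grip_force': 44.999, 'grip_width': 0.024}
lid n 5392 left 84.03 right 81.39
px (383, 213) n 612 rect x,y,L,W,ang [ 603.1 -156.3   74.    50.2  -89.7] z 0.035 med [ 0.604 -0.153]
lid n 3216 left 83.43 right 81.17
px (241, 265) n 1291 rect x,y,L,W,ang [ 602.7 -214.   196.    56.8  -89.7] z 0.037 med [ 0.613 -0.214]
```

View pics/t3c.png

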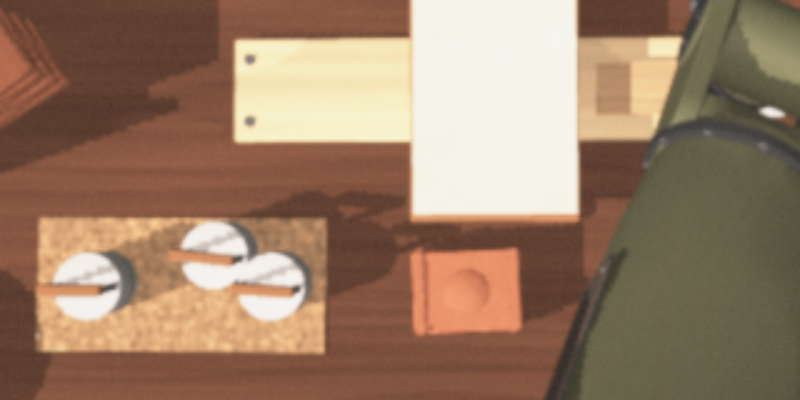

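The top crop shows the knocked canister at (213,255) still standing on the cork, near its far edge. I'll finish the right side first.

servo_tool([
  [15, 0, 0, 0.002, 0, 0, 0],
  [15, 0, 0, 0.0015, 0, 0, 0],
  [15, 0, 0, 0, 0, 0, 0],
  [15, 0.02, 0, 0, 0, 0, 0],
  [15, 0.025, 0, 0, 0, 0, 0],
  [15, 0.02, 0, 0, 0, 0, 0],
  [15, 0.015, 0, 0, 0, 0, 0],
  [15, 0, 0, 0, 0, 0, 0],
])

```text
time_s: 47.2
ee_pos: [0.6004, -0.1323, 0.042]
eef_rot: [-3.14, -0.001, 1.578]
force: [0.2, 2.9, -11.5]
grip_width: 0.0238
grip_force: 45.0
```

```bash
python3 -c "
from h import *
obs();wedge()"
```

```text
{'time_s': 47.2, 'qpos': [-0.277, 0.614, 1.469, 0.0, 1.06, -0.284], 'ee_pos': [0.6, -0.132, 0.042], 'eef_rot': [-3.14, -0.001, 1.578], 'force': [0.196, 2.879, -11.539], 'grip_force': 44.997, 'grip_width': 0.024}
lid n 5046 left 83.96 right 84.41
lid n 3209 left 83.41 right 83.93
px (265, 262) n 793 rect x,y,L,W,ang [ 619.  -160.   137.    89.1   88.8] z 0.035 med [ 0.613 -0.155]
```

servo_tool([
  [15, -0.01, 0, 0, 0, 0, 0],
  [15, -0.03, 0, 0, 0, 0, 0],
  [15, -0.03, 0, 0, 0, 0, 0],
  [15, -0.02, 0, 0, 0, 0, 0],
  [15, 0, 0, 0, 0, 0, 0],
  [15, 0, 0, -0.02, 0, 0, 0],
  [15, 0, 0, -0.03, 0, 0, 0],
  [15, 0, 0, -0.03, 0, 0, 0],
])

```text
time_s: 48.3
ee_pos: [0.602, -0.2232, 0.1255]
eef_rot: [3.14, 0.0, 1.578]
force: [-0.1, 0.1, -2.5]
grip_width: 0.0236
grip_force: 45.0
```

```bash
python3 -c "
from h import *
obs()
for n in('top','scene'):
    c=shot(n);P=cloud(c);lidz(P);z=np.nan_to_num(P[...,2]);x,y=P[...,0],P[...,1]
    print('cork');comps((y<.43)&(y>.13)&(x>.3)&(x<.53)&(z>.112)&(z<.13) if n=='top' else (y<.43)&(y>.13)&(x>.3)&(x<.53)&(z>.105)&(z<.13),P,40)
    m=(c['pixels'].max(-1)<62)&(y<-.12)&(y>-.45)&(x>.3)&(x<.5)&(z<.012)
    print('rubber');comps(cv2.morphologyEx(m.astype(np.uint8),cv2.MORPH_OPEN,np.ones((3,3))),P,300)
go(.409,-.288,.13,93)"
```

```text
{'time_s': 48.3, 'qpos': [-0.412, 0.572, 1.324, 0.0, 1.244, -0.419], 'ee_pos': [0.602, -0.223, 0.126], 'eef_rot': [3.14, 0.0, 1.578], 'force': [-0.143, 0.149, -2.465], 'grip_force': 45.0, 'grip_width': 0.024}
lid n 5406 left 83.94 right 84.45
cork
px (210, 282) n 122 rect x,y,L,W,ang [444.8 237.2  55.6  10.2  83.4] z 0.119 med [0.445 0.237]
px (157, 295) n 130 rect x,y,L,W,ang [416.8 352.1  56.    9.  -89.9] z 0.12 med [0.417 0.352]
px (234, 295) n 124 rect x,y,L,W,ang [416.2 184.3  55.3   9.8  86.8] z 0.119 med [0.417 0.185]
rubber
px (479, 298) n 1160 rect x,y,L,W,ang [ 408.9 -386.8  127.2   65.6    1.8] z 0.005 med [ 0.4   -0.391]
lid n 3215 left 83.46 right 84.09
cork
px (437, 169) n 109 rect x,y,L,W,ang [417.3 356.8  55.7  17.3  88.6] z 0.115 med [0.419 0.354]
px (379, 177) n 114 rect x,y,L,W,ang [416.8 186.1  54.7  17.4  86.1] z 0.114 med [0.419 0.185]
px (401, 180) n 112 rect x,y,L,W,ang [445.3 238.9  55.5  13.9  84.4] z 0.115 med [0.447 0.239]
rubber
turn -0.045 rows>= 1 shift [-0.0538 -0.1975 -0.0021] rp [3.135e+00 3.000e-03]
```

servo_tool([
  [15, -0.01, -0.03, 0, 0, 0, -0.04],
  [15, -0.012, -0.05, 0, 0, 0, 0],
  [15, -0.012, -0.05, 0, 0, 0, 0],
  [15, -0.008, -0.045, 0, 0, 0, 0],
  [15, -0.006, -0.022, 0, 0, 0, 0],
  [15, 0, 0, 0.025, 0, 0, 0],
  [15, 0, 0, 0.03, 0, 0, 0],
  [15, 0, 0, 0.025, 0, 0, 0],
])

```text
time_s: 49.4
ee_pos: [0.4063, -0.2793, 0.0417]
eef_rot: [-3.141, -0.0, 1.617]
force: [0.7, -0.6, -2.0]
grip_width: 0.0239
grip_force: 45.0
```

```bash
python3 -c "
from h import *
obs();go(.409,-.283,.0305,93)
c=shot('scene');P=cloud(c);z=np.nan_to_num(P[...,2]);x,y=P[...,0],P[...,1]
comps((y<-.15)&(y>-.42)&(x>.3)&(x<.5)&(z>.02)&(z<.055),P,40)"
```

```text
{'time_s': 49.4, 'qpos': [-0.677, 0.385, 1.832, 0.0, 0.925, -0.723], 'ee_pos': [0.406, -0.279, 0.042], 'eef_rot': [-3.141, -0.0, 1.617], 'force': [0.726, -0.582, -2.03], 'grip_force': 45.0, 'grip_width': 0.024}
turn -0.006 rows>= 1 shift [-0.0038  0.0025  0.0112] rp [-3.141 -0.   ]
px (212, 221) n 958 rect x,y,L,W,ang [ 408.  -279.4  195.8   58.   -87.7] z 0.031 med [ 0.418 -0.281]
```

Wedge centre about (.406,-.28), within the mat. Lowering gently.

servo_tool([
  [15, 0, 0, 0.004, 0, 0, 0],
  [15, 0, 0, 0.004, 0, 0, 0],
  [15, 0, 0, 0.002, 0, 0, 0],
  [15, 0, 0, 0.001, 0, 0, 0],
  [15, 0, 0, 0.001, 0, 0, 0],
  [15, 0, 0, 0.001, 0, 0, 0],
  [15, 0, 0, 0, 0, 0, 0],
  [15, 0, 0, 0, 0, 0, 0],
])

```text
time_s: 50.45
ee_pos: [0.4066, -0.2801, 0.03]
eef_rot: [3.142, 0.0, 1.617]
force: [0.1, 0.1, -2.4]
grip_width: 0.0238
grip_force: 45.0
```

servo_tool([
  [15, 0, 0, 0.001, 0, 0, 0],
  [15, 0, 0, 0.001, 0, 0, 0],
  [15, 0, 0, 0.001, 0, 0, 0],
  [15, 0, 0, 0, 0, 0, 0],
  [15, 0, 0, 0, 0, 0, 0],
  [15, 0, 0, 0, 0, 0, 0],
  [15, 0, 0, 0, 0, 0, 0],
  [15, 0, 0, 0, 0, 0, 0],
])

```text
time_s: 51.45
ee_pos: [0.4066, -0.2801, 0.027]
eef_rot: [3.142, 0.0, 1.617]
force: [-0.2, 0.5, -3.0]
grip_width: 0.0238
grip_force: 45.0
```

servo_tool([
  [15, 0, 0, 0.001, 0, 0, 0],
  [15, 0, 0, 0, 0, 0, 0],
  [15, 0, 0, 0.001, 0, 0, 0],
  [15, 0, 0, 0, 0, 0, 0],
  [15, 0, 0, 0, 0, 0, 0],
  [15, 0, 0, 0, 0, 0, 0],
  [15, 0, 0, 0, 0, 0, 0],
  [15, 0, 0, 0, 0, 0, 0],
])

```text
time_s: 52.45
ee_pos: [0.4068, -0.2804, 0.0256]
eef_rot: [3.141, 0.001, 1.617]
force: [-2.7, -0.8, 7.5]
grip_width: 0.0241
grip_force: 45.0
```

Contact. Releasing and rising.

servo_tool([
  [45, 0, 0, 0, 0, 0, 0],
  [45, 0, 0, 0, 0, 0, 0],
  [45, 0, 0, 0, 0, 0, 0],
  [45, 0, 0, -0.02, 0, 0, 0],
  [45, 0, 0, -0.05, 0, 0, 0],
  [40, 0, 0, -0.06, 0, 0, 0],
  [30, 0, 0, -0.06, 0, 0, 0.03],
  [30, 0.05, 0, 0, 0, 0, 0.1],
], force=30)

```text
time_s: 53.45
ee_pos: [0.407, -0.2317, 0.219]
eef_rot: [3.135, 0.004, 1.482]
force: [1.6, 1.1, -0.3]
grip_width: 0.0286
grip_force: 0.0
```

servo_tool([
  [30, 0.06, 0, 0, 0, 0, 0],
  [30, 0.06, 0, 0, 0, 0, 0],
  [30, 0.06, 0, 0, 0, 0, 0],
  [30, 0.06, 0, 0, 0, 0, 0],
  [30, 0.06, 0.01, 0, 0, 0, 0],
  [30, 0.06, 0.01, 0, 0, 0, 0],
  [30, 0.05, 0.01, 0, 0, 0, 0],
  [30, 0, 0, 0, 0, 0, 0],
])

```text
time_s: 54.45
ee_pos: [0.4701, 0.1784, 0.2143]
eef_rot: [-3.141, 0.0, 1.49]
force: [-0.1, 0.2, -0.5]
grip_width: 0.0283
grip_force: 0.0
```

```bash
python3 -c "
from h import *
obs();go(.4415,.239,.092,84);survey('4.png')
for n in('top','scene'):
    c=shot(n);P=cloud(c);lidz(P);z=np.nan_to_num(P[...,2]);x,y=P[...,0],P[...,1]
    comps((y<-.15)&(y>-.42)&(x>.3)&(x<.5)&(z>.01)&(z<.055),P,40)
    comps((y<.32)&(y>.13)&(x>.3)&(x<.53)&(z>.105)&(z<.13),P,40)
"
```

```text
{'time_s': 54.45, 'qpos': [0.29, 0.188, 1.639, 0.0, 1.315, 0.37], 'ee_pos': [0.47, 0.178, 0.214], 'eef_rot': [-3.141, 0.0, 1.49], 'force': [-0.062, 0.163, -0.472], 'grip_force': 0.0, 'grip_width': 0.028}
turn 0.024 rows>= 1 shift [ 0.0573 -0.0348  0.1223] rp [-3.141  0.   ]
top lid bars
cork bars
px (244, 295) n 34 rect x,y,L,W,ang [415.2 163.1  13.9   9.   86.7] z 0.118 med [0.415 0.161]
wedge block
px (441, 297) n 167 rect x,y,L,W,ang [ 408.1 -282.9   35.3   23.4  -89.7] z 0.074 med [ 0.408 -0.281]
scene lid bars
cork bars
px (437, 170) n 118 rect x,y,L,W,ang [417.1 355.9  57.8  19.1  89.4] z 0.115 med [0.419 0.355]
px (379, 177) n 119 rect x,y,L,W,ang [416.8 186.7  55.1  18.5  83.2] z 0.114 med [0.419 0.185]
px (401, 180) n 124 rect x,y,L,W,ang [443.5 239.7  55.9  21.3  86.5] z 0.114 med [0.448 0.24 ]
wedge block
px (210, 209) n 114 rect x,y,L,W,ang [ 409.7 -279.8   33.9   29.6  -83.1] z 0.073 med [ 0.417 -0.28 ]
lid n 5429 left 84.08 right 84.37
px (434, 295) n 1223 rect x,y,L,W,ang [ 408.1 -280.4  184.1   50.6  -87.3] z 0.017 med [ 0.409 -0.266]
lid n 3216 left 83.36 right 83.98
px (213, 224) n 800 rect x,y,L,W,ang [ 406.5 -278.2  176.    62.6  -87. ] z 0.018 med [ 0.418 -0.278]
px (379, 176) n 114 rect x,y,L,W,ang [418.  186.2  55.   16.7  85.8] z 0.115 med [0.42  0.187]
px (401, 180) n 113 rect x,y,L,W,ang [446.4 239.7  55.3  15.5  83.8] z 0.115 med [0.447 0.24 ]
```

View pics/scene4.png

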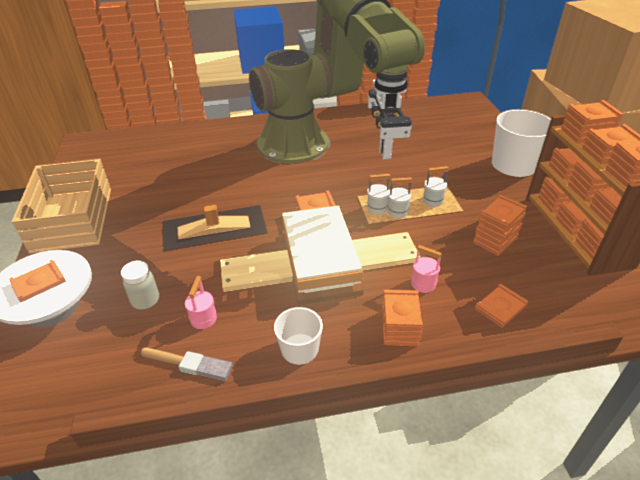

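The wedge lies flat at (212,225). The knocked canister at (399,205) stands upright only just inside the mat edge, so I'll slide it inwards.

servo_tool([
  [30, 0.03, -0.018, 0, 0, 0, 0.024],
  [30, 0.027, -0.017, 0, 0, 0, 0],
  [30, 0, 0, 0, 0, 0, 0],
  [30, 0, 0, 0, 0, 0, 0],
  [30, 0, 0, 0.03, 0, 0, 0],
  [30, 0, 0, 0.03, 0, 0, 0],
  [30, 0, 0, 0, 0, 0, 0],
  [30, 0, 0, 0, 0, 0, 0],
], force=20)

```text
time_s: 55.65
ee_pos: [0.4414, 0.2357, 0.1562]
eef_rot: [3.14, -0.001, 1.462]
force: [-1.1, -0.3, 0.5]
grip_width: 0.0282
grip_force: 0.0
```

```bash
python3 -c "
from h import *
go(.4415,.239,.093,84)"
```

```text
turn -0.004 rows>= 1 shift [ 0.0033 -0.0003  0.0632] rp [ 3.14e+00 -1.00e-03]
```

servo_tool([
  [30, 0.003, 0, 0.03, 0, 0, 0],
  [30, 0, 0, 0.025, 0, 0, 0],
  [30, 0, 0, 0.008, 0, 0, 0],
  [30, 0, 0, 0, 0, 0, 0],
  [5, 0, 0, 0, 0, 0, 0],
  [5, 0, 0, 0, 0, 0, 0],
  [0, 0, 0, 0, 0, 0, 0],
  [0, 0, 0, -0.001, 0, 0, 0],
])

```text
time_s: 56.65
ee_pos: [0.4409, 0.239, 0.0929]
eef_rot: [-3.141, -0.0, 1.463]
force: [-0.2, 1.8, -4.2]
grip_width: 0.0099
grip_force: 20.0
```

servo_tool([
  [0, 0.007, -0.007, 0, 0, 0, 0],
  [0, 0.007, -0.007, 0, 0, 0, 0],
  [0, 0.007, -0.007, 0, 0, 0, 0],
  [0, 0.007, -0.007, 0, 0, 0, 0],
  [0, 0, 0, 0, 0, 0, 0],
  [0, 0, 0, 0.001, 0, 0, 0],
  [0, 0, 0, 0, 0, 0, 0],
  [0, 0, 0, 0, 0, 0, 0],
])

```text
time_s: 57.65
ee_pos: [0.4178, 0.2711, 0.0944]
eef_rot: [3.136, -0.003, 1.463]
force: [2.4, -1.3, 18.7]
grip_width: 0.0112
grip_force: 20.0
```

servo_tool([
  [30, 0, 0, 0, 0, 0, 0],
  [30, 0, 0, 0, 0, 0, 0],
  [30, 0, 0, 0, 0, 0, 0],
  [30, 0, 0, -0.015, 0, 0, 0],
  [30, 0, 0, -0.04, 0, 0, 0],
  [30, 0, 0, -0.06, 0, 0, 0],
  [30, 0, 0, -0.06, 0, 0, 0],
  [30, 0, 0.04, 0, 0, 0, 0],
])

```text
time_s: 58.65
ee_pos: [0.4565, 0.2667, 0.2737]
eef_rot: [3.133, -0.006, 1.465]
force: [0.9, 0.9, 0.1]
grip_width: 0.0282
grip_force: 0.0
```

servo_tool([
  [30, 0, 0.06, -0.02, 0, 0, 0],
  [30, 0, 0.05, -0.02, 0, 0, 0],
  [30, 0, 0.05, 0, 0, 0, 0],
  [30, 0, 0.04, 0, 0, 0, 0],
  [30, 0, 0, 0, 0, 0, 0],
  [30, 0, 0, 0, 0, 0, 0],
  [30, 0, 0, 0, 0, 0, 0],
  [30, 0, 0, 0, 0, 0, 0],
])

```text
time_s: 59.65
ee_pos: [0.6535, 0.2444, 0.3078]
eef_rot: [3.141, -0.0, 1.463]
force: [0.0, -0.3, 0.3]
grip_width: 0.0282
grip_force: 0.0
```

```bash
python3 -c "
from h import *
obs();survey('5.png')
for n in('top','scene'):
    c=shot(n);P=cloud(c);lidz(P)
"
```

```text
{'time_s': 59.65, 'qpos': [0.305, 0.622, 0.83, 0.0, 1.689, 0.413], 'ee_pos': [0.653, 0.244, 0.308], 'eef_rot': [3.141, -0.0, 1.463], 'force': [0.034, -0.318, 0.251], 'grip_force': 0.0, 'grip_width': 0.028}
top lid bars
cork bars
px (240, 295) n 73 rect x,y,L,W,ang [415.2 172.5  33.   10.2  87.1] z 0.119 med [0.415 0.17 ]
wedge block
px (441, 297) n 167 rect x,y,L,W,ang [ 408.2 -282.4   35.1   24.2  -86.5] z 0.074 med [ 0.408 -0.281]
scene lid bars
cork bars
px (437, 169) n 118 rect x,y,L,W,ang [414.8 357.2  56.8  20.7  85.3] z 0.114 med [0.418 0.356]
px (379, 177) n 122 rect x,y,L,W,ang [417.2 187.1  54.3  15.3  83.7] z 0.114 med [0.419 0.186]
px (405, 178) n 117 rect x,y,L,W,ang [437.4 254.9  59.3  14.1 -80.4] z 0.114 med [0.438 0.253]
wedge block
px (210, 209) n 115 rect x,y,L,W,ang [ 409.7 -279.7   34.6   30.2   88. ] z 0.073 med [ 0.415 -0.28 ]
lid n 5372 left 84.12 right 84.26
lid n 3218 left 83.39 right 84.04
```

View pics/scene5.png

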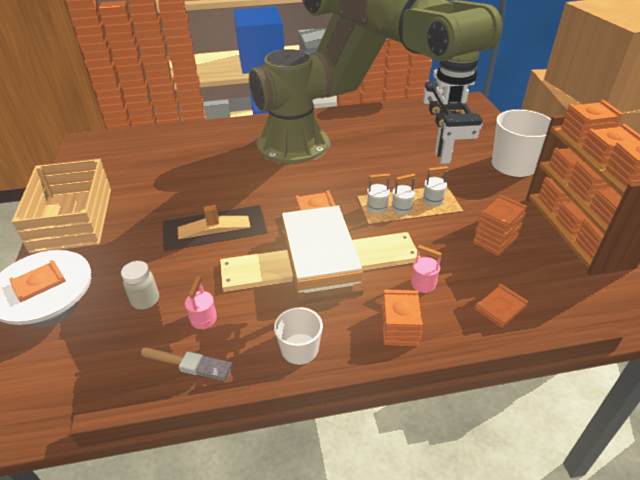

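The final view shows the three canisters upright on the cork mat at (378,197), (403,198) and (434,188), now clear of its edges and of each other. The wedge is flat on the rubber mat at (212,225), the upper half is up about 10.0 mm left and 10.4 mm right, and the stacks and jar look unmoved.

```bash
python3 -c "
from station import ctrl
print(ctrl.hand_in())"
```

```text
the job is handed in; nothing more can be done
None
```

The job is handed in, with no verdict shown: three canisters stand upright on the cork mat, the upper half is up about 10.0 mm left and 10.4 mm right (neither side led by more than about 2.6 mm), the wedge lies flat on the rubber mat, the stacks and jar look undisturbed, and I slid one knocked canister back from the cork mat's edge at the end.

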